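# Drive the seized hinge pin out of the gel rack's latch

### The job

The latch on the gel frame rack has seized on its hinge pin and has to come off. Take the drift punch out of the punch stand, feel its slim end into the hinge bore from above (the pin's head is on the underside) and press the pin steadily down and right out, so that it drops into the tin below. Go gently: the hinge bruises if the drift bears on it with more than about 25 N. Then stand the drift back in its socket, and leave everything else as it lies.

Things in the scene. Friction and masses are not known exactly. Their poses are not given: they have to be found in the camera images.
- rack: Wooden gel rack, fixed, 155 x 152 mm, cheeks 122 mm high, three aluminium frames in it up to 141 mm high. Origin: centre of its underside. Its front (steel bar, latch) faces its -x. The latch hinge is on its -y front corner: three steel knuckles in one column, 24 mm outside, flat on top, 72 to 112 mm above the bench, one vertical 9 mm bore through all; the middle one carries the latch strap.
- hinge_mark (a point): Fixed point of the rack (its axes), 106 mm to the front (-x), 66 mm to its -y side, 112 mm above its origin: where the centre of the bore's top mouth ought to be. The hinge has been knocked out of line: the true bore, still upright and at this height, lies off the mark by up to 6 mm along the rack's x and up to 6 mm along its y, either way, and that is not measured.
- pin (a joint): Seized hinge pin: steel, 8 mm thick, 37 mm long, its 13 mm head under the lowest knuckle. Value: m it has moved down from fully home; starts 0.001 to 0.0055, its upper end then 8 to 12.5 mm below the bore's mouth. Rust holds it all the way: it slides at a steady push of about 10 N. At about 0.027 (punch tip some 34 mm below the mouth) it is free and falls by itself; standing in the tin it reads 0.065.
- tin: Open aluminium parts tin, fixed, 92 x 120 mm, 20 mm high, on the bench under the hinge. Origin: centre of its underside.
- stand: Wooden punch stand, fixed, 60 x 130 mm, 70 mm high. Origin: centre of its underside. Two round sockets in its top, 35 mm to either side of the centre along its y, each 15.5 mm wide and 64 mm deep (floor 6 mm above the bench). One holds the drift punch, the other the centre punch, either way round.
- drift: Drift punch, bright steel, 132 mm long, about 0.1 kg, tip down in one socket; the taller of the two punches (its top is 138 mm above the bench). Origin: centre of the flat tip, z up along it. From the tip up: a slim round part 7 mm thick, 47 mm long, a cone to 53 mm, then the round shank, 12 mm thick, to the top, where it is held.
- centre_punch: Centre punch, dark steel, 104 mm long, 12 mm thick, pointed, in the other socket; stays there. Origin: its point, z up.
- lamp_base: Bystander: grey ceramic lamp base, round, 52 mm wide, 40 mm high, standing loose. Origin: centre of its underside.
- knob: Bystander: brass thumbscrew knob, 25 mm wide, standing on its head, 34 mm high. Origin: centre of its underside.
- barn_leaf: Bystander: black steel barn door leaf lying flat, about 100 x 145 mm, 4 mm thick, with a rolled edge. Origin: centre of its underside.
There are look-alikes about, which are no part of the job. There is more than one size of the stand; the job needs the largest.

How it is judged:
By the outcome, as a careful person would: the job done as asked, in the order asked, and still so for the second after the job is handed in, with the robot touching nothing.
It also fails if it takes over 72 s, if anything falls off the work surface, if the arm or the gripper's body presses on something with over 40 N, if the wrist force passes 120 N, or if a joint passes its speed limit or range.

### The arm

A 6-joint arm with a two-finger parallel gripper is mounted at the origin on the work surface. World frame = base frame: x ahead of the robot, y to its left, z up, the work surface at z = 0. Lengths are in m, angles in rad, forces in N, time in s.
With the tool pointing down it reaches from about 0.375 to 0.9 m from the base axis. Payload 3.1 kg.
Tool frame: the origin (TCP) lies at the very end of the fingers, on their centre line; the grasp point (between the pads) lies 19 mm behind it; z points along the fingers, y is the direction in which the jaws open and shut (so a half turn about z gives the same grasp; the last joint's range is limited). The gripper opens to 87 mm and grips with 3 to 60 N. Pads are 19 mm wide; open, the fingers measure 117 mm over their backs; the gripper's body (75 mm by 190 mm) begins 51 mm behind the grasp point.
Start: joints at [-1.282, 0.527, 1.433, -0, 1.181, -0.178], TCP at [0.281, -0.558, 0.223] pointing down, gripper open.
Joint ranges: [-3.08, 3.08], [-0.75, 2.2], [0.22, 2.44], [-1.43, 4.57], [0, 2.65], [-2.85, 2.85]. Speed limits (rad/s): [2.79, 2.79, 3.14, 3.14, 3.14, 3.14].

### API

Orientations are given as a unit quaternion [x, y, z, w].
In Python, from rig import robot gives the robot as it stands. The module is installed in compiled form; this text tells all that it offers.
- The arm moves only by the tool send_rows, never from a script. Its argument "deltas" is a list of rows, each an object of numbers: "tx", "ty", "tz": the shift along the tool's x, y, z in cm; "rx", "ry", "rz": the turn, a rotation vector about the tool's x, y, z in rad. A call has 1 to 5 rows; each row is the pose to reach, as a shift and turn from the pose commanded when the call began, along the tool's axes at that moment; what a row does not reach only later rows make up. A row lasts 1/12 s, in which the tool goes at most 41.7 mm and 7.16 degrees, less where a joint would pass 70% of its speed; a pose out of reach is approached as far as the arm can. A call with a gripper value outside its range is refused whole. "claw" is the finger opening in cm, from 0 to 8.7, set as the call begins (left out, the last holds). The fingers move at their own pace and stop on an object; "squeeze" is the grip in N (left out, the last holds). Time passes only in rows, so rows that repeat a pose let the fingers close. It gives the time, the measured TCP pose, the force and the opening at its end, in the units of the state.
- robot.get_obs(): the state, without advancing time (a new reading comes with each control period).
- robot.camera(name): name is "scene" or "top" or "wrist"; returns a dict with "color" (480x640x3 uint8, red, green, blue), "z_map" (480x640 float32, m along the optical axis (not along the pixel's ray), 0 where there is no reading), "intrinsics" (3x3 intrinsics, pixels), "distortion" ([k1, k2, p1, p2, k3] as OpenCV has them; the pictures are not rectified), "R" (3x3) and "t" (3): a world point X has camera coordinates R X + t; the wrist camera has in their place "tool_from_camera" (4x4, takes a point from camera to tool coordinates, whose origin is the TCP and whose axes are the flange's). Camera axes: x right, y down, z forward; pixel columns grow to the right and rows downward; lengths in m; the calibration is good to about 2 mm. A picture is of the moment at which its call begins: read the wrist's pose just before it.
- robot.hand_in(): hands the job in, once; it reports no verdict.
Trained networks look in the newest picture that a camera, given by its name, has taken for a name from the list of things; names that differ only in an ending like _2 or _b are one class to them, and where a whole thing is asked for, a point or a joint stands for the part that bears it (a point fixed in the world has none). Each returns a list of dicts, best first, with "p" (0 to 1); they miss things now and then, are a little off and sometimes report something else, mostly with a low value. They report only what shows in the picture. A call takes as long as a camera call. They do not tell look-alikes from the thing itself.
- robot.outline_of(label, camera): "pixels" (480x640 bool, what is visible of it) and "xy" ([column, row] in pixels, amid what is visible of it).
- robot.tip_of(label, camera): "xy" ([column, row] in pixels: a listed point, or the origin of a listed thing).
The state is a dict: "time": time; "q": joint angles; "joint_velocities": joint speeds; "joint_torque": joint torques, N m; "position": TCP position; "tool_rot": TCP orientation; "ft_force": force on the tool from outside, world axes, zero at the start; "moment": the same for the moment, N m; "grip_width": finger opening in m.
Only numpy, scipy, OpenCV 4.12 (cv2) and the standard library are available. Lean on these libraries where they do the work, as an engineer would, in place of code of your own. Each camera call takes 0.05 s, during which the arm holds its last target.

## Working session

There is one attempt and no reset: what is moved stays moved. The work goes in short steps, Python scripts to look and compute and a tool call to move; the robot and the scene stay as the last step left them, time stands still between calls to the robot, and variables do not carry over. Pictures are saved under pics/ and viewed, and the job is handed in when it is done.

Besides the shell and the picture viewer there is one more tool, called after ">>>" by a JSON object that holds its "op" and its "data", one argument or row to a line. send_rows: Moves the arm, as the interface text tells. Its arguments: {"type":"object","properties":{"deltas":{"type":"array","items":{"type":"object","properties":{"tx":{"type":"number"},"ty":{"type":"number"},"tz":{"type":"number"},"rx":{"type":"number"},"ry":{"type":"number"},"rz":{"type":"number"}}}},"claw":{"type":"number"},"squeeze":{"type":"number"}},"required":["deltas"]}

```bash
mkdir -p pics; ls; cat > h.py <<'E'
import numpy as np, cv2, pickle
from rig import robot
from scipy.spatial.transform import Rotation as Rn
def snap(name, fn):
    o=robot.get_obs()
    c=robot.camera(name)
    c=dict(c); c['obs']=o
    if name=='wrist':
        T=np.eye(4);T[:3,:3]=Rn.from_quat(o['tool_rot']).as_matrix();T[:3,3]=o['position']
        W=T@np.array(c['tool_from_camera']); c['W']=W
    else:
        V=np.eye(4);V[:3,:3]=c['R'];V[:3,3]=c['t'];c['W']=np.linalg.inv(V)
    cv2.imwrite(f'pics/{fn}.png',c['color'][:,:,::-1])
    pickle.dump(c,open(f'pics/{fn}.pkl','wb'))
    return c
def load(fn): return pickle.load(open(f'pics/{fn}.pkl','rb'))
def ray(c,uv):
    n=cv2.undistortPoints(np.array([[uv]],float),np.array(c['intrinsics']),np.array(c['distortion']))[0,0]
    d=c['W'][:3,:3]@np.array([n[0],n[1],1.]); return c['W'][:3,3],d
def at_z(c,uv,z):
    o,d=ray(c,uv); return o+d*(z-o[2])/d[2]
def deproj(c,uv):
    z=c['z_map'][int(round(uv[1])),int(round(uv[0]))]; o,d=ray(c,uv); return o+d*z
def cloud(c):
    h,w=c['z_map'].shape
    u,v=np.meshgrid(np.arange(w),np.arange(h))
    n=cv2.undistortPoints(np.stack([u,v],-1).reshape(-1,1,2).astype(float),np.array(c['intrinsics']),np.array(c['distortion'])).reshape(h,w,2)
    P=np.dstack([n,np.ones((h,w))])*c['z_map'][...,None]
    return P@c['W'][:3,:3].T+c['W'][:3,3]
def proj(c,X):
    V=np.linalg.inv(c['W']); 
    return cv2.projectPoints(np.array(X,float).reshape(-1,1,3),cv2.Rodrigues(V[:3,:3])[0],V[:3,3],np.array(c['intrinsics']),np.array(c['distortion']))[0].reshape(-1,2)
def tri(obs):
    A=np.zeros((3,3));b=np.zeros(3)
    for c,uv in obs:
        o,d=ray(c,uv);d=d/np.linalg.norm(d);M=np.eye(3)-np.outer(d,d);A+=M;b+=M@o
    return np.linalg.solve(A,b)
E
python3 - <<'E'
from h import *
for n in ['scene','top','wrist']:
    c=snap(n,n+'0')
    print(n,c['W'].round(3).tolist(),np.array(c['intrinsics']).round(1).tolist(),c['distortion'])
    for l in ['rack','hinge_mark','tin','stand','drift','centre_punch','lamp_base','knob','barn_leaf']:
        for f in (robot.tip_of,robot.outline_of):
            r=f(l,n); print(l,f.__name__,[(round(float(x['p']),2),np.round(x['xy']).tolist()) for x in r[:4]])
print(robot.get_obs())
E
```

```text
pics
scene [[-0.044, 0.806, -0.59, 1.091], [0.999, 0.033, -0.03, -0.015], [-0.004, -0.591, -0.807, 0.849], [0.0, 0.0, 0.0, 1.0]] [[499.7, 0.0, 319.8], [0.0, 499.7, 239.9], [0.0, 0.0, 1.0]] [-0.00768215  0.          0.          0.          0.        ]
rack call [(0.9, [477.0, 256.0]), (0.35, [247.0, 228.0])]
rack call [(0.79, [486.0, 235.0])]
hinge_mark call [(0.63, [450.0, 250.0])]
hinge_mark call [(0.84, [490.0, 238.0])]
tin call []
tin call [(0.91, [420.0, 285.0])]
stand call [(0.91, [282.0, 182.0]), (0.88, [218.0, 185.0]), (0.68, [246.0, 224.0])]
stand call [(0.77, [283.0, 177.0]), (0.7, [220.0, 176.0]), (0.58, [246.0, 219.0])]
drift call []
drift call [(0.72, [221.0, 190.0])]
centre_punch call []
centre_punch call []
lamp_base call [(0.7, [349.0, 211.0]), (0.48, [478.0, 254.0])]
lamp_base call [(0.61, [349.0, 207.0])]
knob call [(0.61, [272.0, 344.0]), (0.57, [424.0, 285.0])]
knob call [(0.45, [270.0, 341.0])]
barn_leaf call [(0.61, [139.0, 325.0])]
barn_leaf call [(0.92, [141.0, 324.0])]
top [[-0.046, -0.976, 0.213, 0.261], [-0.999, 0.045, -0.01, -0.02], [0.0, -0.213, -0.977, 1.
[... 1573 characters left out ...]
_leaf call []
{'time': 2.85, 'q': array([-1.28251906e+00,  5.27508131e-01,  1.43273452e+00,  3.39193605e-05,
        1.18140134e+00, -1.78512875e-01]), 'joint_velocities': array([-0.00179836, -0.00055694, -0.00163063,  0.00144167,  0.00149525,
       -0.00088227]), 'joint_torque': array([-8.15362455e-05, -4.40004480e+01, -1.76979822e+01,  6.33901334e-02,
        5.05284523e-02, -1.79923728e-05]), 'position': array([ 0.28127988, -0.55808208,  0.22253238]), 'tool_rot': array([ 9.72888274e-01,  2.31275607e-01,  1.42583113e-05, -2.64891225e-05]), 'ft_force': array([ 0.5893013 , -0.44211671, -0.91026756]), 'moment': array([-0.01026441, -0.01494886, -0.01637071]), 'grip_width': 0.0872141653630803}
```

View pics/scene0.png

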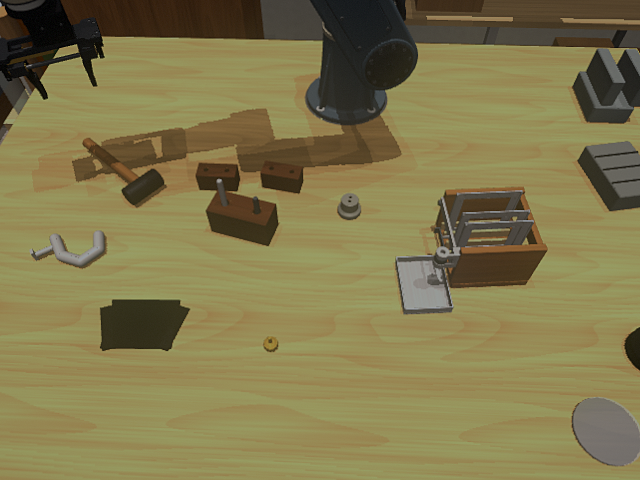

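View pics/top0.png

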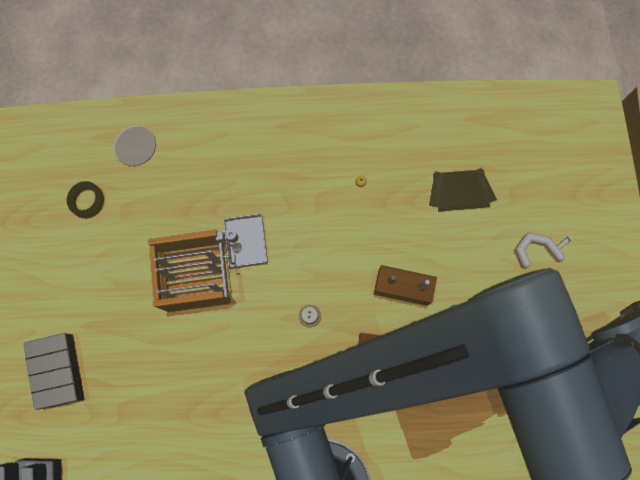

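View pics/wrist0.png

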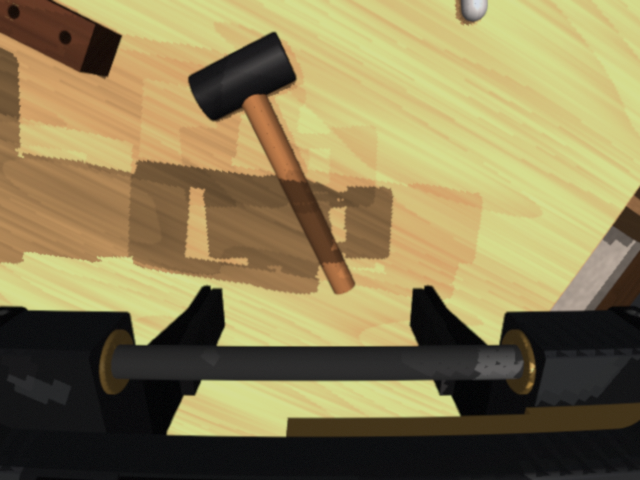

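The stand with both punches is at scene (242,215) and top (405,285). The tall bright drift is at scene (222,190) / top (427,283), and the dark centre punch is at scene (256,204). The hinge is at scene (443,253) / top (231,237), with the tin below it.

```bash
python3 - <<'E'
from h import *
for n in ['scene0','top0']:
    c=load(n);P=cloud(c)
    # stand region
    m=(P[...,0]>0.3)&(P[...,0]<0.65)&(P[...,1]>-0.4)&(P[...,1]<-0.05)&(c['z_map']>0)
    t=m&(P[...,2]>.066)&(P[...,2]<.074)
    q=P[t];print(n,'standtop',len(q))
    ct,sz,a=cv2.minAreaRect(q[:,:2].astype(np.float32)); print(ct,sz,a, q[:,2].mean())
    for lo,hi in ((.08,.10),(.10,.125),(.125,.15)):
        q=P[m&(P[...,2]>lo)&(P[...,2]<hi)]; print(lo,len(q),q.mean(0) if len(q) else '',q.std(0) if len(q) else '')
    print('z100 rack')
    m=(P[...,0]>0.3)&(P[...,0]<0.65)&(P[...,1]>0.0)&(P[...,1]<0.5)
    q=P[m&(P[...,2]>.116)&(P[...,2]<.126)];print(len(q),cv2.minAreaRect(q[:,:2].astype(np.float32)))
    q=P[m&(P[...,2]>.01)&(P[...,2]<.026)];print(len(q),q.min(0),q.max(0))
s=load('scene0')['color'][180:330,380:560];t=load('top0')['color'][200:320,140:280]
cv2.imwrite('pics/s1.png',cv2.resize(s,None,fx=4,fy=4,interpolation=2)[:,:,::-1]); cv2.imwrite('pics/t1.png',cv2.resize(t,None,fx=5,fy=5,interpolation=2)[:,:,::-1])
E
```

```text
scene0 standtop 1331
(0.4451659917831421, -0.20921994745731354) (0.13137884438037872, 0.0638880804181099) 74.84814453125 0.07121385962506915
0.08 73 [ 0.44874658 -0.2095356   0.09049881] [0.00890774 0.03445347 0.00553534]
0.1 95 [ 0.44696922 -0.21318168  0.11029027] [0.0081691  0.0340542  0.00614241]
0.125 48 [ 0.43901464 -0.24293322  0.134298  ] [0.00285129 0.00321855 0.0044817 ]
z100 rack
1418 ((0.4951152801513672, 0.2786138653755188), (0.15629175305366516, 0.15588553249835968), 5.540833950042725)
1358 [3.78356362e-01 2.25269192e-04 1.00079718e-02] [0.63855091 0.36325498 0.02599142]
top0 standtop 1201
(0.4453917145729065, -0.21179118752479553) (0.12981529533863068, 0.06138158217072487) 74.7677230834961 0.07058714611677004
0.08 18 [ 0.44003671 -0.21445887  0.08993546] [0.00867405 0.03184433 0.00643495]
0.1 38 [ 0.44663782 -0.19931327  0.11066464] [0.00985991 0.03107587 0.00521007]
0.125 31 [ 0.43593776 -0.24482878  0.13655722] [0.00291095 0.00335125 0.00461754]
z100 rack
1024 ((0.4964331388473511, 0.25741833448410034), (0.1543731540441513, 0.1931205838918686), 4.844727993011475)
1550 [3.02052012e-01 6.42109035e-05 1.00014401e-02] [0.64511999 0.41611803 0.02585427]
```

View pics/s1.png

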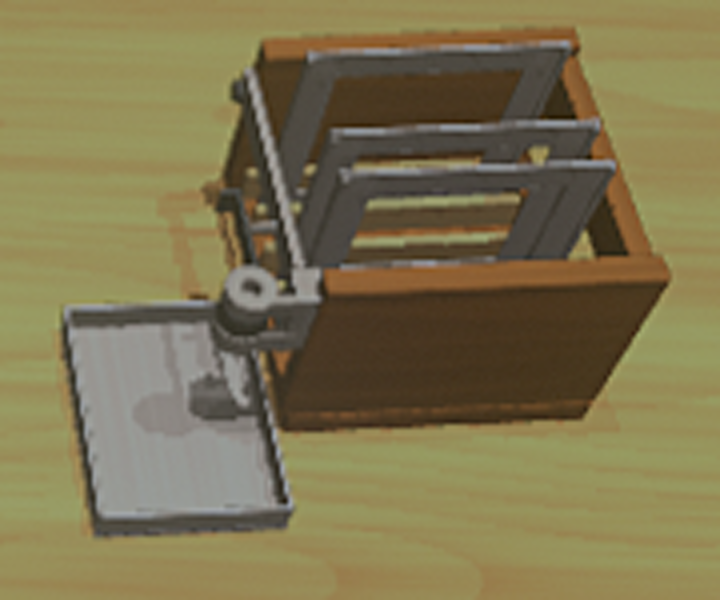

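View pics/t1.png

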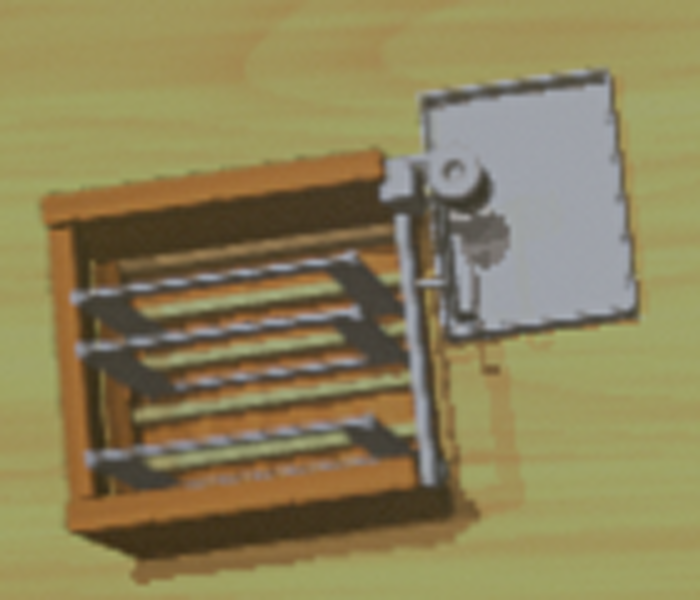

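```bash
python3 - <<'E'
from h import *
s=load('scene0');t=load('top0')
print('bore',tri([(s,(442.5,252)),(t,(231,233.8))]), at_z(s,(442.5,252),.112),at_z(t,(231,233.8),.112))
Ps=cloud(s);Pt=cloud(t)
for c,n in((s,'s'),(t,'t')):
    P=cloud(c)
    m=(P[...,0]>0.38)&(P[...,0]<0.5)&(P[...,1]>-0.3)&(P[...,1]<-0.12)&(P[...,2]>.13)
    v,u=np.nonzero(m);print(n,'drift px',u.min(),u.max(),v.min(),v.max(),P[m][:,2].max())
    m=(P[...,0]>0.3)&(P[...,0]<0.45)&(P[...,1]>.12)&(P[...,1]<.24)&(P[...,2]>.108)&(P[...,2]<.116)
    q=P[m];print(len(q),q.mean(0),q.min(0),q.max(0))
cs=s['color'][150:260,180:300];ct=t['color'][250:320,350:460]
cv2.imwrite('pics/s2.png',cv2.resize(cs,None,fx=5,fy=5,interpolation=2)[:,:,::-1]); cv2.imwrite('pics/t2.png',cv2.resize(ct,None,fx=6,fy=6,interpolation=2)[:,:,::-1])
w=load('wrist0');print(np.array(w['tool_from_camera']).round(3))
E
```

```text
bore [0.56865808 0.17680714 0.11023201] [0.56986912 0.178558   0.112     ] [0.56788992 0.17435511 0.112     ]
s drift px 216 222 179 186 0.14134355569285784
33 [0.43839242 0.20284728 0.11198356] [0.42759479 0.19454494 0.10802624] [0.44232136 0.21499926 0.11571381]
t drift px 424 429 280 285 0.14362966362971274
20 [0.4291323  0.20561626 0.11254917] [0.42252213 0.1895019  0.10860443] [0.44995225 0.23082767 0.11591799]
[[ 0.001 -0.952 -0.306  0.086]
 [ 1.     0.001 -0.    -0.001]
 [ 0.001 -0.306  0.952 -0.162]
 [ 0.     0.     0.     1.   ]]
```

View pics/s2.png

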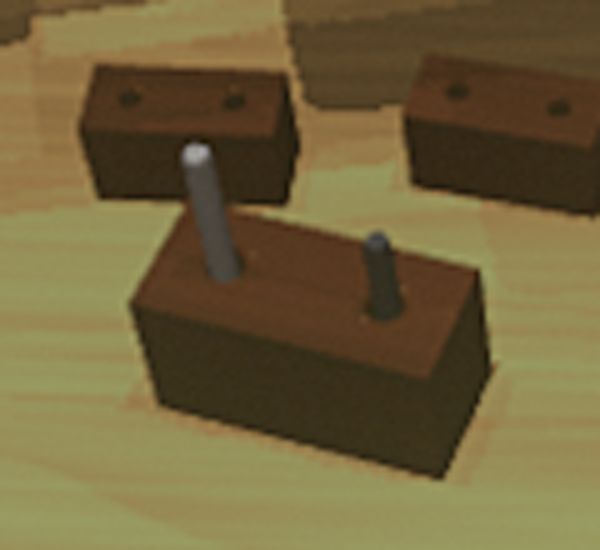

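View pics/t2.png

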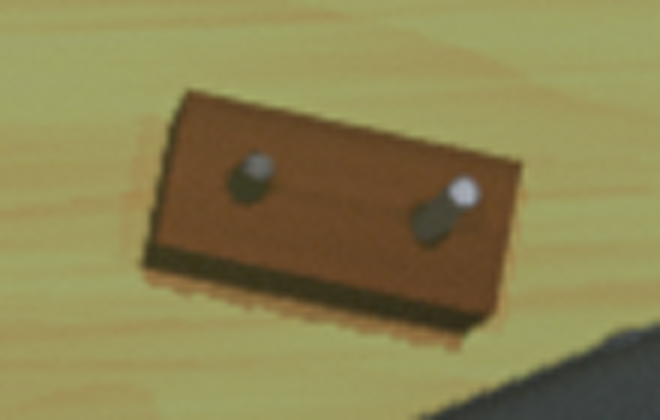

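```bash
cat >> h.py <<'E'
def plan(target, xang):
    """target TCP world, tool-x angle in deg, tool straight down: print row numbers"""
    o=robot.get_obs(); R0=Rn.from_quat(o['tool_rot'])
    a=np.radians(xang); Rt=Rn.from_matrix(np.array([[np.cos(a),np.sin(a),0],[np.sin(a),-np.cos(a),0],[0,0,-1.]]))
    d=R0.inv().apply(np.array(target)-o['position'])*100
    r=(R0.inv()*Rt).as_rotvec()
    print('t',o['time'],'pos',o['position'].round(4),'d cm',d.round(2),'rot',r.round(4),'F',o['ft_force'].round(1),'grip',round(o['grip_width'],4))
E
python3 - <<'E'
from h import *
s=load('scene0');t=load('top0')
a=(219.0,180.0);b=(426.8,281.3)
print(tri([(s,a),(t,b)]),at_z(s,a,.138),at_z(t,b,.138))
plan((0.437,-0.2445,0.21),75)
E
```

```text
[ 0.43745191 -0.24388711  0.14022911] [ 0.43549206 -0.24293803  0.138     ] [ 0.43801878 -0.24592037  0.138     ]
t 2.85 pos [ 0.2813 -0.5581  0.2225] d cm [ 28.02 -21.     1.26] rot [-0.000e+00 -1.000e-04 -8.422e-01] F [ 0.6 -0.4 -0.9] grip 0.0872
```

>>> {"op": "send_rows", "data": {
  "deltas": [
    {"tx": 28,"ty": -21,"tz": 1.2,"rz": -0.842},
    {"tx": 28,"ty": -21,"tz": 1.2,"rz": -0.842},
    {"tx": 28,"ty": -21,"tz": 1.2,"rz": -0.842},
    {"tx": 28,"ty": -21,"tz": 1.2,"rz": -0.842},
    {"tx": 28,"ty": -21,"tz": 1.2,"rz": -0.842}
  ],
  "claw": 5,
  "squeeze": 40
}}

```text
schema error: expected keys tx, ty, tz, rx, ry, rz
```

```bash
python3 - <<'E'
from h import *
plan((0.437,-0.2445,0.21),75)
E
```

```text
t 2.85 pos [ 0.2813 -0.5581  0.2225] d cm [ 28.02 -21.     1.26] rot [-0.000e+00 -1.000e-04 -8.422e-01] F [ 0.6 -0.4 -0.9] grip 0.0872
```

All keys needed.

>>> {"op": "send_rows", "data": {
  "deltas": [
    {"tx": 28,"ty": -21,"tz": 1.2,"rx": 0,"ry": 0,"rz": -0.842},
    {"tx": 28,"ty": -21,"tz": 1.2,"rx": 0,"ry": 0,"rz": -0.842},
    {"tx": 28,"ty": -21,"tz": 1.2,"rx": 0,"ry": 0,"rz": -0.842},
    {"tx": 28,"ty": -21,"tz": 1.2,"rx": 0,"ry": 0,"rz": -0.842},
    {"tx": 28,"ty": -21,"tz": 1.2,"rx": 0,"ry": 0,"rz": -0.842}
  ],
  "claw": 5,
  "squeeze": 40
}}

```text
time: 3.27
position: [0.3743, -0.37, 0.2155]
tool_rot: [0.853, 0.521, 0.0, 0.0]
ft_force: [1.0, 0.1, 0.4]
grip_width: 0.0612
```

```bash
python3 - <<'E'
from h import *
plan((0.437,-0.2445,0.21),75)
E
```

```text
t 3.2667 pos [ 0.3743 -0.37    0.2155] d cm [14.03 -0.14  0.55] rot [ 4.00e-04  1.00e-04 -2.12e-01] F [1.  0.1 0.4] grip 0.0612
```

>>> {"op": "send_rows", "data": {
  "deltas": [
    {"tx": 14,"ty": -0.15,"tz": 0.55,"rx": 0,"ry": 0,"rz": -0.212},
    {"tx": 14,"ty": -0.15,"tz": 0.55,"rx": 0,"ry": 0,"rz": -0.212},
    {"tx": 14,"ty": -0.15,"tz": 0.55,"rx": 0,"ry": 0,"rz": -0.212},
    {"tx": 14,"ty": -0.15,"tz": 0.55,"rx": 0,"ry": 0,"rz": -0.212},
    {"tx": 14,"ty": -0.15,"tz": 0.55,"rx": 0,"ry": 0,"rz": -0.212}
  ]
}}

```text
time: 3.68
position: [0.4378, -0.2428, 0.2099]
tool_rot: [0.793, 0.609, 0.0, -0.001]
ft_force: [0.8, 0.1, -0.6]
grip_width: 0.0506
```

```bash
python3 - <<'E'
from h import *
plan((0.437,-0.2445,0.21),75)
c=snap('wrist','w1')
print(proj(c,[(0.437,-0.2445,.138),(.436,-.2443,.07),(.4545,-.177,.11)]))
t=snap('top','top1')
E
```

```text
t 3.6833 pos [ 0.4378 -0.2428  0.2099] d cm [-0.19 -0.03 -0.01] rot [-0.0008 -0.0015 -0.0001] F [ 0.8  0.1 -0.6] grip 0.0506
[[316.48361716 259.74987442]
 [315.37470199 230.06849658]
 [315.74221192 144.95960535]]
```

View pics/w1.png

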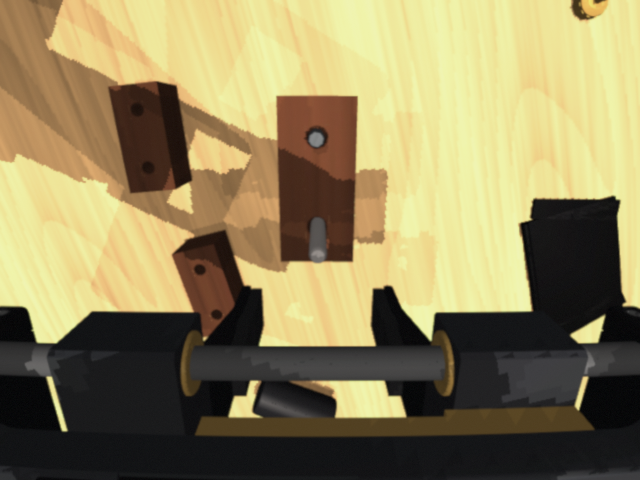

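Wrist view: drift top at (318,256), its base around (317,222), centre punch top at (316,139). The fingers are aligned either side of the drift.

```bash
python3 - <<'E'
from h import *
c=load('w1')
cs=c['color'][90:280,260:380]; cv2.imwrite('pics/w1z.png',cv2.resize(cs,None,fx=4,fy=3,interpolation=2)[:,:,::-1] if 0 else cv2.resize(cs,None,fx=3,fy=3,interpolation=2)[:,:,::-1])
print(at_z(c,(318,255.5),.138),at_z(c,(316,138.5),.110))
corn=[(277,96),(356,97),(353,261),(280,261)]
print([at_z(c,p,.07).round(4).tolist() for p in corn], np.mean([at_z(c,p,.07) for p in corn],0))
print(deproj(c,(318,256)),deproj(c,(316,138)))
E
```

```text
[ 0.43868029 -0.24195737  0.138     ] [ 0.45573365 -0.17304742  0.11      ]
[[0.4354, -0.1382, 0.07], [0.4911, -0.1539, 0.07], [0.4591, -0.278, 0.07], [0.4008, -0.2625, 0.07]] [ 0.44660834 -0.20815256  0.07      ]
[ 0.43854172 -0.24248188  0.1374425 ] [ 0.455808   -0.17276404  0.10950786]
```

View pics/w1z.png

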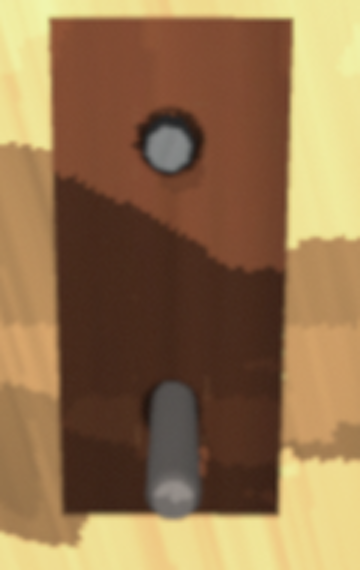

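>>> {"op": "send_rows", "data": {
  "deltas": [
    {"tx": 0,"ty": 0,"tz": 4,"rx": 0,"ry": 0,"rz": 0},
    {"tx": 0,"ty": 0,"tz": 8,"rx": 0,"ry": 0,"rz": 0},
    {"tx": 0,"ty": 0,"tz": 10.8,"rx": 0,"ry": 0,"rz": 0},
    {"tx": 0,"ty": 0,"tz": 10.8,"rx": 0,"ry": 0,"rz": 0}
  ]
}}

```text
time: 4.12
position: [0.4336, -0.2461, 0.0974]
tool_rot: [0.796, 0.606, -0.001, -0.005]
ft_force: [-0.2, 0.2, -0.5]
grip_width: 0.0498
```

>>> {"op": "send_rows", "data": {
  "deltas": [
    {"tx": 0,"ty": 0,"tz": 0,"rx": 0,"ry": 0,"rz": 0},
    {"tx": 0,"ty": 0,"tz": 0,"rx": 0,"ry": 0,"rz": 0},
    {"tx": 0,"ty": 0,"tz": 0,"rx": 0,"ry": 0,"rz": 0},
    {"tx": 0,"ty": 0,"tz": 0,"rx": 0,"ry": 0,"rz": 0},
    {"tx": 0,"ty": 0,"tz": 0,"rx": 0,"ry": 0,"rz": 0}
  ],
  "claw": 0,
  "squeeze": 45
}}

```text
time: 4.53
position: [0.4378, -0.2475, 0.1035]
tool_rot: [0.795, 0.607, 0.0, 0.002]
ft_force: [-0.4, 0.1, -0.8]
grip_width: 0.0241
```

```bash
python3 - <<'E'
from h import *
plan((0.438,-0.243,0.102),75)
c=snap('wrist','w2')
print(robot.get_obs()['moment'])
E
```

```text
t 4.5333 pos [ 0.4378 -0.2475  0.1035] d cm [ 0.44 -0.1   0.15] rot [ 0.0031  0.0016 -0.0053] F [-0.4  0.1 -0.8] grip 0.0241
[ 0.02885307 -0.04794256 -0.03042307]
```

View pics/w2.png

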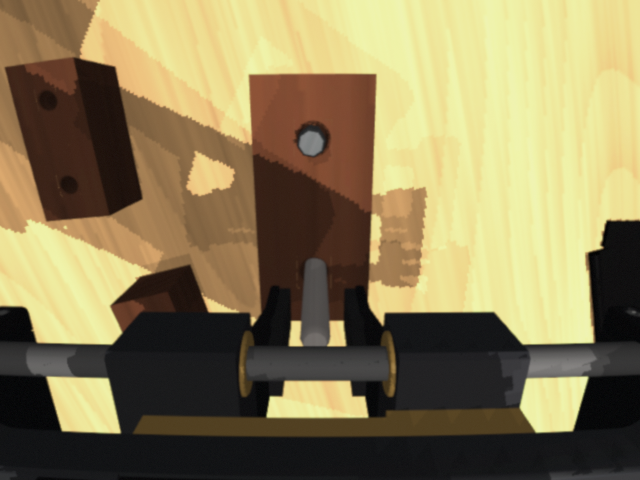

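Fingers are still closing around the drift shank (314,320), so I'll keep waiting.

>>> {"op": "send_rows", "data": {
  "deltas": [
    {"tx": 0,"ty": 0,"tz": 0,"rx": 0,"ry": 0,"rz": 0},
    {"tx": 0,"ty": 0,"tz": 0,"rx": 0,"ry": 0,"rz": 0},
    {"tx": 0,"ty": 0,"tz": 0,"rx": 0,"ry": 0,"rz": 0},
    {"tx": 0,"ty": 0,"tz": 0,"rx": 0,"ry": 0,"rz": 0},
    {"tx": 0,"ty": 0,"tz": 0,"rx": 0,"ry": 0,"rz": 0}
  ]
}}

```text
time: 5.0
position: [0.4374, -0.2469, 0.1025]
tool_rot: [0.795, 0.607, 0.0, 0.001]
ft_force: [-0.4, 0.5, 6.3]
grip_width: 0.0106
```

```bash
python3 - <<'E'
from h import *
plan((0.437,-0.2445,0.102),75)
c=snap('wrist','w3')
plan((0.437,-0.2445,0.102),75)
E
```

```text
t 5.0 pos [ 0.4374 -0.2469  0.1025] d cm [ 0.22 -0.1   0.05] rot [ 0.0011  0.0006 -0.005 ] F [-0.4  0.5  6.3] grip 0.0106
t 5.05 pos [ 0.4374 -0.2469  0.1026] d cm [ 0.22 -0.1   0.05] rot [ 0.0011  0.0006 -0.005 ] F [-0.4 -0.2  6.1] grip 0.0108
```

View pics/w3.png

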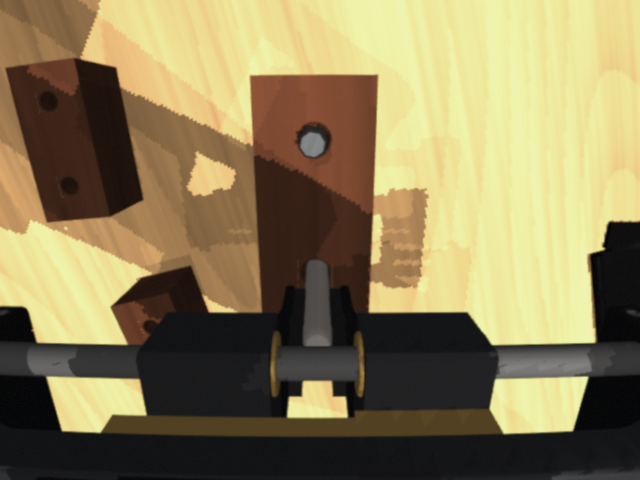

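>>> {"op": "send_rows", "data": {
  "deltas": [
    {"tx": 0,"ty": 0,"tz": -1.5,"rx": 0,"ry": 0,"rz": 0},
    {"tx": 0,"ty": 0,"tz": -4,"rx": 0,"ry": 0,"rz": 0},
    {"tx": 0,"ty": 0,"tz": -7,"rx": 0,"ry": 0,"rz": 0},
    {"tx": 0,"ty": 0,"tz": -10.5,"rx": 0,"ry": 0,"rz": 0},
    {"tx": 0,"ty": 0,"tz": -14,"rx": 0,"ry": 0,"rz": 0}
  ]
}}

```text
time: 5.47
position: [0.4362, -0.2458, 0.2425]
tool_rot: [0.795, 0.607, -0.0, -0.001]
ft_force: [0.5, -0.5, -0.8]
grip_width: 0.0108
```

>>> {"op": "send_rows", "data": {
  "deltas": [
    {"tx": 0,"ty": 0,"tz": 0,"rx": 0,"ry": 0,"rz": 0},
    {"tx": 0,"ty": 0,"tz": 0,"rx": 0,"ry": 0,"rz": 0},
    {"tx": 0,"ty": 0,"tz": 0,"rx": 0,"ry": 0,"rz": 0}
  ]
}}

```text
time: 5.72
position: [0.4362, -0.2459, 0.241]
tool_rot: [0.795, 0.607, -0.0, -0.001]
ft_force: [-0.1, -0.6, -0.7]
grip_width: 0.0106
```

```bash
python3 - <<'E'
from h import *
plan((0.569,0.177,0.24),75)
c=snap('wrist','w4'); snap('scene','s4')
plan((0.569,0.177,0.24),75)
E
```

```text
t 5.7167 pos [ 0.4362 -0.2459  0.241 ] d cm [44.29  1.65  0.14] rot [-0.0019 -0.0009 -0.0051] F [-0.1 -0.6 -0.7] grip 0.0106
t 5.8167 pos [ 0.4358 -0.2456  0.24  ] d cm [44.28  1.69  0.09] rot [-0.004  -0.002  -0.0052] F [ 0.1 -0.1 -0.9] grip 0.0108
```

View pics/w4.png

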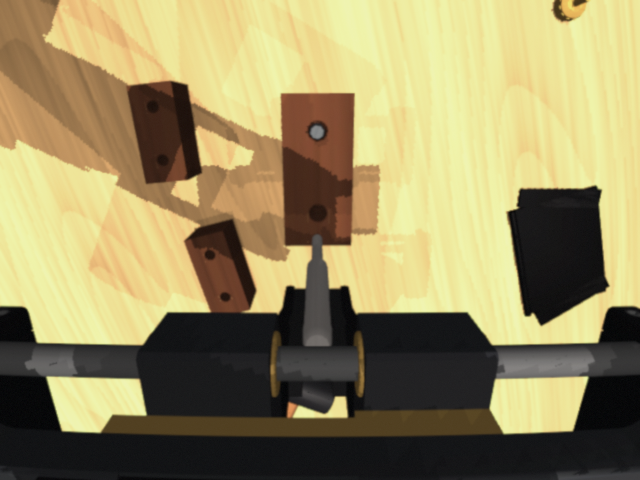

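View pics/s4.png

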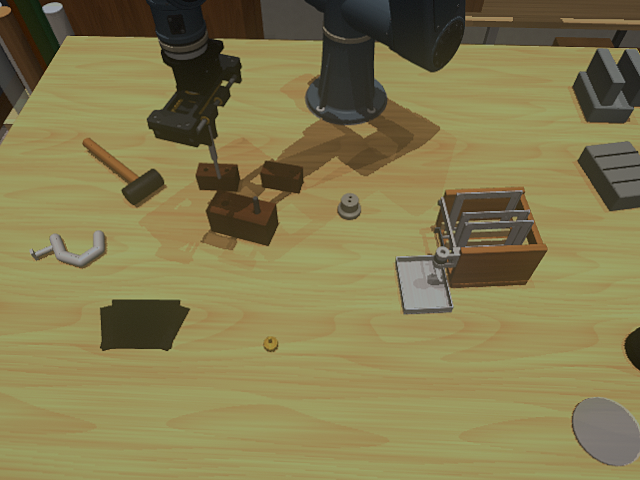

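Drift is held upright, tip in wrist view at (317,236). The empty socket is at (318,213), and the centre punch is still in place at (317,131).

>>> {"op": "send_rows", "data": {
  "deltas": [
    {"tx": 3,"ty": 0.1,"tz": -0.5,"rx": 0,"ry": 0,"rz": 0},
    {"tx": 7,"ty": 0.3,"tz": -1,"rx": 0,"ry": 0,"rz": 0},
    {"tx": 11,"ty": 0.4,"tz": -1,"rx": 0,"ry": 0,"rz": 0},
    {"tx": 15,"ty": 0.6,"tz": -1,"rx": 0,"ry": 0,"rz": 0},
    {"tx": 19,"ty": 0.7,"tz": -1,"rx": 0,"ry": 0,"rz": 0}
  ]
}}

```text
time: 6.23
position: [0.4932, -0.0634, 0.2501]
tool_rot: [0.795, 0.606, -0.001, -0.002]
ft_force: [1.6, -0.6, -1.0]
grip_width: 0.0104
```

>>> {"op": "send_rows", "data": {
  "deltas": [
    {"tx": 4,"ty": 0.15,"tz": 0,"rx": 0,"ry": 0,"rz": 0},
    {"tx": 8,"ty": 0.3,"tz": 0,"rx": 0,"ry": 0,"rz": 0},
    {"tx": 12,"ty": 0.45,"tz": 0,"rx": 0,"ry": 0,"rz": 0},
    {"tx": 16,"ty": 0.6,"tz": 0,"rx": 0,"ry": 0,"rz": 0},
    {"tx": 19.5,"ty": 0.75,"tz": 0,"rx": 0,"ry": 0,"rz": 0}
  ]
}}

```text
time: 6.65
position: [0.5518, 0.1235, 0.2497]
tool_rot: [0.795, 0.607, -0.002, -0.001]
ft_force: [-0.1, -0.6, -1.1]
grip_width: 0.0104
```

>>> {"op": "send_rows", "data": {
  "deltas": [
    {"tx": 2.5,"ty": 0.1,"tz": 0,"rx": 0,"ry": 0,"rz": 0},
    {"tx": 4.5,"ty": 0.2,"tz": 0,"rx": 0,"ry": 0,"rz": 0},
    {"tx": 5.5,"ty": 0.2,"tz": 0,"rx": 0,"ry": 0,"rz": 0},
    {"tx": 5.5,"ty": 0.2,"tz": 0,"rx": 0,"ry": 0,"rz": 0},
    {"tx": 5.5,"ty": 0.2,"tz": 0,"rx": 0,"ry": 0,"rz": 0}
  ]
}}

```text
time: 7.07
position: [0.5681, 0.173, 0.2504]
tool_rot: [0.795, 0.607, -0.002, -0.001]
ft_force: [-0.1, -0.7, -1.4]
grip_width: 0.0108
```

```bash
python3 - <<'E'
from h import *
plan((0.569,0.177,0.24),75)
c=snap('wrist','w5'); 
plan((0.569,0.177,0.24),75)
E
```

```text
t 7.0667 pos [0.5681 0.173  0.2504] d cm [ 0.42 -0.02  1.04] rot [-0.0028  0.002  -0.0045] F [-0.1 -0.7 -1.4] grip 0.0108
t 7.1167 pos [0.5682 0.1724 0.2508] d cm [ 0.47 -0.04  1.08] rot [-0.0024  0.0018 -0.0055] F [ 0.5 -1.  -1.4] grip 0.0109
```

View pics/w5.png

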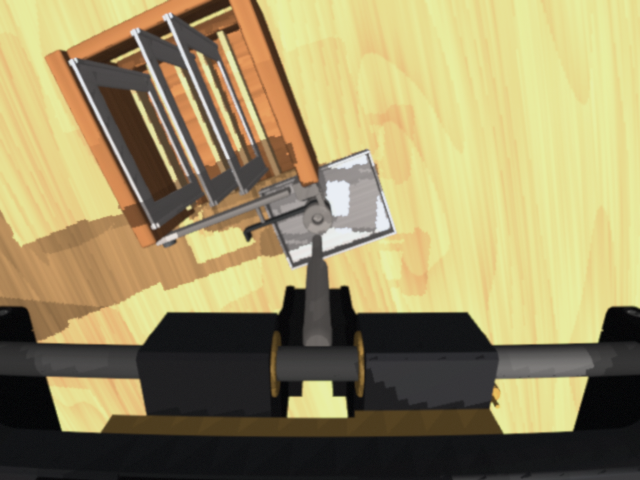

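```bash
python3 - <<'E'
from h import *
c=load('w5')
cs=c['color'][190:270,270:370]; cv2.imwrite('pics/w5z.png',cv2.resize(cs,None,fx=7,fy=7,interpolation=cv2.INTER_NEAREST)[:,:,::-1])
E
```

```text
(no output)
```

View pics/w5z.png

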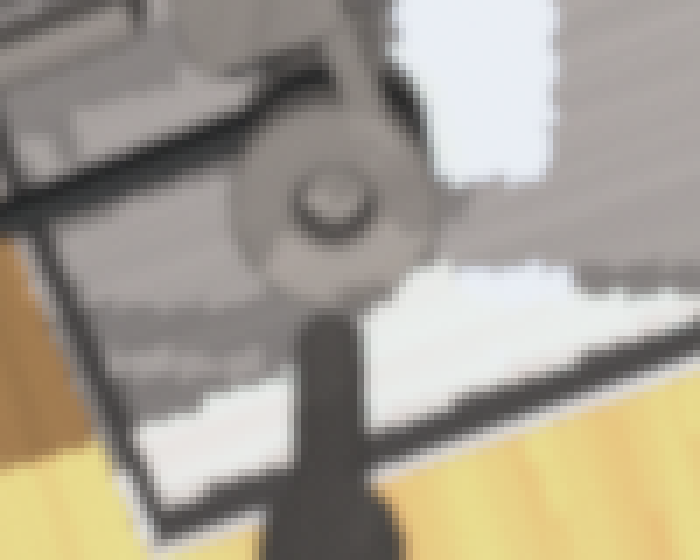

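```bash
cat >> h.py <<'E'
def tool_at(c,uv,tz):
    n=cv2.undistortPoints(np.array([[uv]],float),np.array(c['intrinsics']),np.array(c['distortion']))[0,0]
    T=np.array(c['tool_from_camera']);d=T[:3,:3]@np.array([n[0],n[1],1.]);o=T[:3,3]
    return o+d*(tz-o[2])/d[2]
E
python3 - <<'E'
from h import *
c=load('w5');z=c['obs']['position'][2]
b=tool_at(c,(317.4,218.5),z-.112);t=tool_at(c,(316.9,234.1),.0965)
print('bore',b*1000,'tip edge',t*1000, 'delta needed mm',(b-t)*1000+[3.5,0,0])
print('bore world',at_z(c,(317.4,218.5),.112))
# shank/tilt: drift axis at top
c=load('w4'); print(tool_at(c,(317,235.5),.0965)*1000)
E
```

```text
bore [  7.84874832   0.38113074 138.40504041] tip edge [ 7.65758546e+00 -1.61077083e-02  9.65000000e+01] delta needed mm [ 3.69116286  0.39723845 41.90504041]
bore world [0.5700815  0.18025955 0.112     ]
[6.64439846e+00 5.17885312e-02 9.65000000e+01]
```

Bore ring at wrist (317.4,218.5), tip edge at (316.9,234). I need about +3.7 mm tool x and +0.4 mm tool y. Moving lower and looking again.

>>> {"op": "send_rows", "data": {
  "deltas": [
    {"tx": 0.37,"ty": 0.04,"tz": 1,"rx": -0.002,"ry": 0.002,"rz": 0},
    {"tx": 0.37,"ty": 0.04,"tz": 2,"rx": -0.002,"ry": 0.002,"rz": 0},
    {"tx": 0.37,"ty": 0.04,"tz": 3,"rx": -0.002,"ry": 0.002,"rz": 0},
    {"tx": 0.37,"ty": 0.04,"tz": 3.2,"rx": -0.002,"ry": 0.002,"rz": 0},
    {"tx": 0.37,"ty": 0.04,"tz": 3.2,"rx": -0.002,"ry": 0.002,"rz": 0}
  ]
}}

```text
time: 7.53
position: [0.5692, 0.1762, 0.2182]
tool_rot: [0.795, 0.606, -0.0, -0.001]
ft_force: [-0.2, 0.5, -0.8]
grip_width: 0.0106
```

>>> {"op": "send_rows", "data": {
  "deltas": [
    {"tx": 0,"ty": 0,"tz": 0,"rx": 0,"ry": 0,"rz": 0},
    {"tx": 0,"ty": 0,"tz": 0,"rx": 0,"ry": 0,"rz": 0},
    {"tx": 0,"ty": 0,"tz": 0,"rx": 0,"ry": 0,"rz": 0},
    {"tx": 0,"ty": 0,"tz": 0,"rx": 0,"ry": 0,"rz": 0},
    {"tx": 0,"ty": 0,"tz": 0,"rx": 0,"ry": 0,"rz": 0}
  ]
}}

```text
time: 7.95
position: [0.5706, 0.177, 0.2203]
tool_rot: [0.795, 0.607, 0.002, 0.0]
ft_force: [-0.0, 0.2, -0.1]
grip_width: 0.0107
```

```bash
python3 - <<'E'
from h import *
plan((0.5700,0.180,0.2145),75)
c=snap('wrist','w6'); snap('scene','s6')
plan((0.5700,0.180,0.2145),75)
cs=c['color'][190:270,270:370]; cv2.imwrite('pics/w6z.png',cv2.resize(cs,None,fx=7,fy=7,interpolation=cv2.INTER_NEAREST)[:,:,::-1])
c=load('s6')
cs=c['color'][180:280,390:490]; cv2.imwrite('pics/s6z.png',cv2.resize(cs,None,fx=6,fy=6,interpolation=cv2.INTER_NEAREST)[:,:,::-1])
E
```

```text
t 7.95 pos [0.5706 0.177  0.2203] d cm [ 0.27 -0.14  0.59] rot [ 0.0028 -0.0023 -0.0051] F [-0.   0.2 -0.1] grip 0.0107
t 8.05 pos [0.5705 0.1769 0.2202] d cm [ 0.28 -0.13  0.57] rot [ 0.0025 -0.0022 -0.0051] F [-1.2  0.5 -1.4] grip 0.0111
```

View pics/w6z.png

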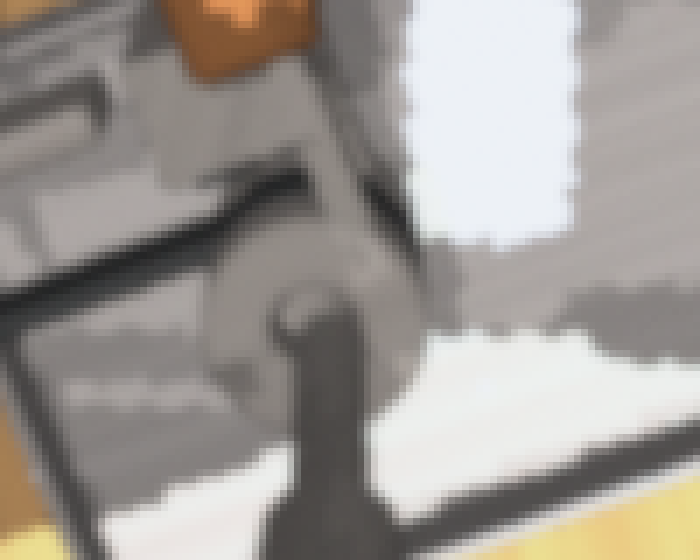

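View pics/s6z.png

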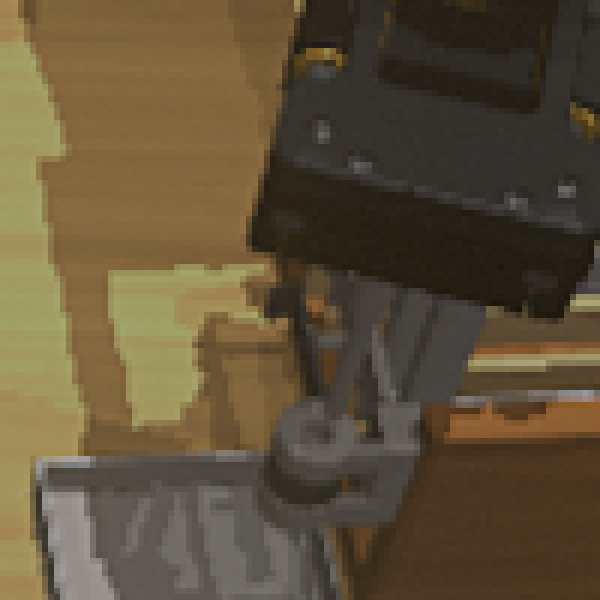

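```bash
python3 - <<'E'
from h import *
c=load('w6');z=c['obs']['position'][2]
b=tool_at(c,(314.6,235.6),z-.112);t=tool_at(c,(316.8,233.5),.0965)
print('bore',b*1000,'tip edge',t*1000, 'delta needed mm',(b-t)*1000+[3.5,0,0])
print('bore world',at_z(c,(314.6,235.6),.112))
E
```

```text
bore [  2.91447357  -1.68311985 108.34915375] tip edge [ 8.09247455e+00 -9.03409677e-02  9.65000000e+01] delta needed mm [-1.67800098 -1.59277888 11.84915375]
bore world [0.57010018 0.18040579 0.112     ]
```

>>> {"op": "send_rows", "data": {
  "deltas": [
    {"tx": -0.17,"ty": -0.16,"tz": 0.3,"rx": 0.002,"ry": -0.002,"rz": 0},
    {"tx": -0.17,"ty": -0.16,"tz": 0.7,"rx": 0.002,"ry": -0.002,"rz": 0},
    {"tx": -0.17,"ty": -0.16,"tz": 0.8,"rx": 0.002,"ry": -0.002,"rz": 0},
    {"tx": -0.17,"ty": -0.16,"tz": 0.8,"rx": 0.002,"ry": -0.002,"rz": 0},
    {"tx": -0.17,"ty": -0.16,"tz": 0.8,"rx": 0.002,"ry": -0.002,"rz": 0}
  ]
}}

```text
time: 8.47
position: [0.5683, 0.1757, 0.2116]
tool_rot: [0.795, 0.607, -0.0, -0.0]
ft_force: [0.2, 0.4, -1.8]
grip_width: 0.0107
```

>>> {"op": "send_rows", "data": {
  "deltas": [
    {"tx": 0,"ty": 0,"tz": 0,"rx": 0,"ry": 0,"rz": 0},
    {"tx": 0,"ty": 0,"tz": 0,"rx": 0,"ry": 0,"rz": 0},
    {"tx": 0,"ty": 0,"tz": 0,"rx": 0,"ry": 0,"rz": 0},
    {"tx": 0,"ty": 0,"tz": 0,"rx": 0,"ry": 0,"rz": 0},
    {"tx": 0,"ty": 0,"tz": 0,"rx": 0,"ry": 0,"rz": 0}
  ]
}}

```text
time: 8.88
position: [0.5685, 0.1756, 0.212]
tool_rot: [0.795, 0.607, 0.0, 0.0]
ft_force: [-0.3, 0.5, -0.8]
grip_width: 0.0107
```

```bash
python3 - <<'E'
from h import *
plan((0.5690,0.1760,0.2085),75)
c=snap('wrist','w7')
plan((0.5690,0.1760,0.2085),75)
cs=c['color'][190:270,270:370]; cv2.imwrite('pics/w7z.png',cv2.resize(cs,None,fx=7,fy=7,interpolation=cv2.INTER_NEAREST)[:,:,::-1])
E
```

```text
t 8.8833 pos [0.5685 0.1756 0.212 ] d cm [0.05 0.04 0.35] rot [ 0.0001 -0.0001 -0.0053] F [-0.3  0.5 -0.8] grip 0.0107
t 8.9333 pos [0.5684 0.1757 0.212 ] d cm [0.04 0.05 0.35] rot [ 0.0001 -0.     -0.0052] F [ 0.4  0.1 -1.7] grip 0.0108
```

View pics/w7z.png

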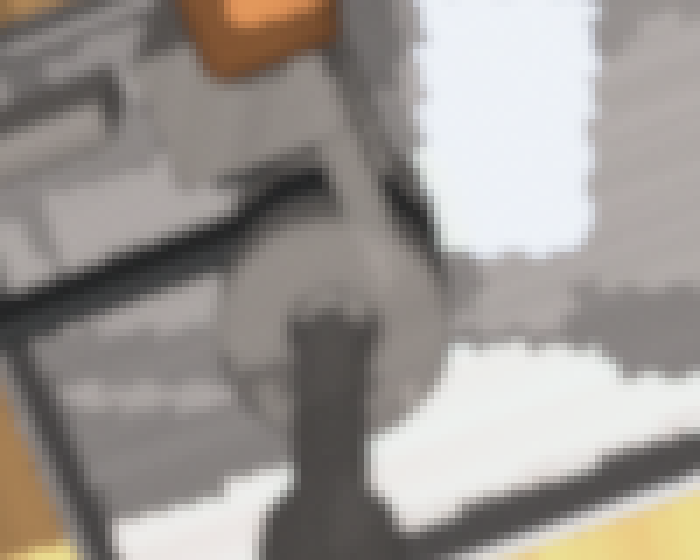

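```bash
python3 - <<'E'
from h import *
c=load('w7');z=c['obs']['position'][2]
for B in ((.5701,.1804,.112),):
    p=proj(c,B)[0];print('pred bore px',p,'zoom',(p-[269.5,189.5])*7)
    W=Rn.from_quat(c['obs']['tool_rot'])
    b=W.inv().apply(np.array(B)-c['obs']['position'])*1000
    t=tool_at(c,(316.9,233.8),.0965)*1000
    print(b,t,b-t+[3.5,0,0])
    th=np.linspace(0,2*np.pi,60)
    im=cv2.resize(c['color'][190:270,270:370],None,fx=7,fy=7,interpolation=cv2.INTER_CUBIC)[:,:,::-1].copy()
    for r,col in((.0045,(0,0,255)),(.012,(0,255,0))):
        q=(proj(c,np.c_[B[0]+r*np.cos(th),B[1]+r*np.sin(th),np.full(60,.112)])-[269.5,189.5])*7
        cv2.polylines(im,[q.astype(int)],True,col,1)
    cv2.imwrite('pics/w7o.png',im)
E
```

```text
pred bore px [317.37273375 236.25383424] zoom [335.10913624 327.27683965]
[ 5.01394083  0.31497695 99.99271105] [ 7.87513391e+00 -1.94478767e-02  9.65000000e+01] [0.63880693 0.33442482 3.49271105]
```

View pics/w7o.png

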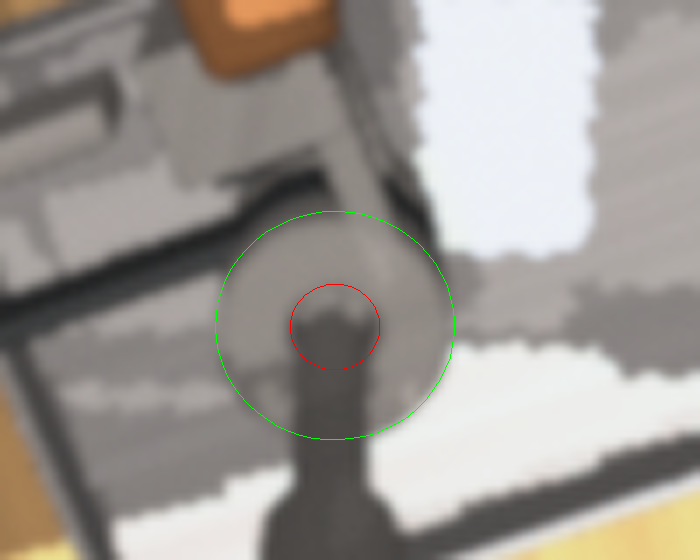

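>>> {"op": "send_rows", "data": {
  "deltas": [
    {"tx": 0.06,"ty": 0.05,"tz": 0.1,"rx": 0,"ry": 0,"rz": 0},
    {"tx": 0.06,"ty": 0.05,"tz": 0.2,"rx": 0,"ry": 0,"rz": 0},
    {"tx": 0.06,"ty": 0.05,"tz": 0.3,"rx": 0,"ry": 0,"rz": 0},
    {"tx": 0.06,"ty": 0.05,"tz": 0.3,"rx": 0,"ry": 0,"rz": 0}
  ]
}}

```text
time: 9.27
position: [0.5689, 0.1761, 0.2086]
tool_rot: [0.795, 0.607, -0.0, -0.0]
ft_force: [0.7, -0.8, -0.9]
grip_width: 0.0106
```

>>> {"op": "send_rows", "data": {
  "deltas": [
    {"tx": 0,"ty": 0,"tz": 0.05,"rx": 0,"ry": 0,"rz": 0},
    {"tx": 0,"ty": 0,"tz": 0.1,"rx": 0,"ry": 0,"rz": 0}
  ]
}}

```text
time: 9.43
position: [0.569, 0.1761, 0.2079]
tool_rot: [0.795, 0.607, 0.0, -0.0]
ft_force: [-0.1, 0.6, -0.1]
grip_width: 0.0106
```

>>> {"op": "send_rows", "data": {
  "deltas": [
    {"tx": 0,"ty": 0,"tz": 0.05,"rx": 0,"ry": 0,"rz": 0},
    {"tx": 0,"ty": 0,"tz": 0.1,"rx": 0,"ry": 0,"rz": 0}
  ]
}}

```text
time: 9.6
position: [0.5691, 0.1761, 0.2069]
tool_rot: [0.795, 0.607, 0.0, 0.0]
ft_force: [0.2, -0.2, -1.1]
grip_width: 0.0107
```

>>> {"op": "send_rows", "data": {
  "deltas": [
    {"tx": 0,"ty": 0,"tz": 0.05,"rx": 0,"ry": 0,"rz": 0},
    {"tx": 0,"ty": 0,"tz": 0.1,"rx": 0,"ry": 0,"rz": 0}
  ]
}}

```text
time: 9.77
position: [0.569, 0.1761, 0.2059]
tool_rot: [0.795, 0.607, 0.0, 0.0]
ft_force: [0.8, -0.1, -0.5]
grip_width: 0.0109
```

>>> {"op": "send_rows", "data": {
  "deltas": [
    {"tx": 0,"ty": 0,"tz": 0.05,"rx": 0,"ry": 0,"rz": 0},
    {"tx": 0,"ty": 0,"tz": 0.1,"rx": 0,"ry": 0,"rz": 0}
  ]
}}

```text
time: 9.93
position: [0.569, 0.1761, 0.2049]
tool_rot: [0.795, 0.607, 0.0, -0.0]
ft_force: [-0.8, 0.3, -0.6]
grip_width: 0.0109
```

>>> {"op": "send_rows", "data": {
  "deltas": [
    {"tx": 0,"ty": 0,"tz": 0.05,"rx": 0,"ry": 0,"rz": 0},
    {"tx": 0,"ty": 0,"tz": 0.1,"rx": 0,"ry": 0,"rz": 0}
  ]
}}

```text
time: 10.1
position: [0.569, 0.1761, 0.2038]
tool_rot: [0.795, 0.607, 0.0, -0.0]
ft_force: [-0.1, -0.3, -1.8]
grip_width: 0.011
```

```bash
python3 - <<'E'
from h import *
c=snap('wrist','w8')
cs=c['color'][190:270,270:370]; cv2.imwrite('pics/w8z.png',cv2.resize(cs,None,fx=7,fy=7,interpolation=cv2.INTER_NEAREST)[:,:,::-1])
E
```

```text
(no output)
```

View pics/w8z.png

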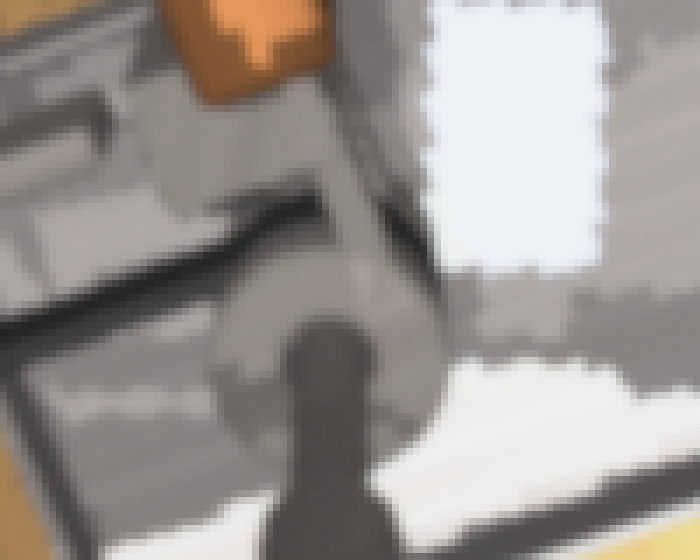

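The tip is inside the bore, with the dark rim visible all round it at zoom (328,345). Continuing down, watching the force.

>>> {"op": "send_rows", "data": {
  "deltas": [
    {"tx": 0,"ty": 0,"tz": 0.08,"rx": 0,"ry": 0,"rz": 0},
    {"tx": 0,"ty": 0,"tz": 0.16,"rx": 0,"ry": 0,"rz": 0},
    {"tx": 0,"ty": 0,"tz": 0.24,"rx": 0,"ry": 0,"rz": 0}
  ]
}}

```text
time: 10.4
position: [0.569, 0.1761, 0.2014]
tool_rot: [0.795, 0.607, 0.0, 0.0]
ft_force: [0.3, 0.6, -1.6]
grip_width: 0.0109
```

>>> {"op": "send_rows", "data": {
  "deltas": [
    {"tx": 0,"ty": 0,"tz": 0.08,"rx": 0,"ry": 0,"rz": 0},
    {"tx": 0,"ty": 0,"tz": 0.16,"rx": 0,"ry": 0,"rz": 0}
  ]
}}

```text
time: 10.57
position: [0.569, 0.1761, 0.1998]
tool_rot: [0.795, 0.607, -0.0, -0.0]
ft_force: [-0.2, -0.8, -0.3]
grip_width: 0.0107
```

>>> {"op": "send_rows", "data": {
  "deltas": [
    {"tx": 0,"ty": 0,"tz": 0.08,"rx": 0,"ry": 0,"rz": 0},
    {"tx": 0,"ty": 0,"tz": 0.16,"rx": 0,"ry": 0,"rz": 0}
  ]
}}

```text
time: 10.73
position: [0.5694, 0.1762, 0.1988]
tool_rot: [0.795, 0.607, 0.0, 0.0]
ft_force: [-0.5, -0.2, 4.4]
grip_width: 0.0108
```

>>> {"op": "send_rows", "data": {
  "deltas": [
    {"tx": 0,"ty": 0,"tz": 0.06,"rx": 0,"ry": 0,"rz": 0},
    {"tx": 0,"ty": 0,"tz": 0.12,"rx": 0,"ry": 0,"rz": 0}
  ]
}}

```text
time: 10.9
position: [0.5697, 0.1763, 0.1984]
tool_rot: [0.795, 0.607, 0.001, 0.0]
ft_force: [-0.5, 0.1, 8.0]
grip_width: 0.0105
```

>>> {"op": "send_rows", "data": {
  "deltas": [
    {"tx": 0,"ty": 0,"tz": 0.06,"rx": 0,"ry": 0,"rz": 0},
    {"tx": 0,"ty": 0,"tz": 0.12,"rx": 0,"ry": 0,"rz": 0}
  ]
}}

```text
time: 11.07
position: [0.5699, 0.1763, 0.1977]
tool_rot: [0.795, 0.607, 0.001, 0.001]
ft_force: [-1.1, 0.0, 8.8]
grip_width: 0.0108
```

>>> {"op": "send_rows", "data": {
  "deltas": [
    {"tx": 0,"ty": 0,"tz": 0.06,"rx": 0,"ry": 0,"rz": 0},
    {"tx": 0,"ty": 0,"tz": 0.12,"rx": 0,"ry": 0,"rz": 0}
  ]
}}

```text
time: 11.23
position: [0.5699, 0.1763, 0.1966]
tool_rot: [0.795, 0.607, 0.001, 0.001]
ft_force: [-1.3, -0.4, 8.1]
grip_width: 0.0108
```

>>> {"op": "send_rows", "data": {
  "deltas": [
    {"tx": 0,"ty": -0.03,"tz": 0.08,"rx": 0,"ry": 0,"rz": 0},
    {"tx": 0,"ty": -0.05,"tz": 0.16,"rx": 0,"ry": 0,"rz": 0},
    {"tx": 0,"ty": -0.05,"tz": 0.24,"rx": 0,"ry": 0,"rz": 0}
  ]
}}

```text
time: 11.48
position: [0.5697, 0.1764, 0.1943]
tool_rot: [0.795, 0.607, 0.001, 0.001]
ft_force: [-1.0, 0.2, 9.1]
grip_width: 0.0107
```

>>> {"op": "send_rows", "data": {
  "deltas": [
    {"tx": 0,"ty": 0,"tz": 0.08,"rx": 0,"ry": 0,"rz": 0},
    {"tx": 0,"ty": 0,"tz": 0.16,"rx": 0,"ry": 0,"rz": 0},
    {"tx": 0,"ty": 0,"tz": 0.24,"rx": 0,"ry": 0,"rz": 0},
    {"tx": 0,"ty": 0,"tz": 0.32,"rx": 0,"ry": 0,"rz": 0},
    {"tx": 0,"ty": 0,"tz": 0.4,"rx": 0,"ry": 0,"rz": 0}
  ]
}}

```text
time: 11.9
position: [0.5697, 0.1764, 0.1904]
tool_rot: [0.795, 0.607, 0.001, 0.001]
ft_force: [-2.3, 0.0, 9.0]
grip_width: 0.0102
```

>>> {"op": "send_rows", "data": {
  "deltas": [
    {"tx": 0,"ty": -0.03,"tz": 0.08,"rx": 0,"ry": 0,"rz": 0},
    {"tx": 0,"ty": -0.05,"tz": 0.16,"rx": 0,"ry": 0,"rz": 0},
    {"tx": 0,"ty": -0.05,"tz": 0.24,"rx": 0,"ry": 0,"rz": 0},
    {"tx": 0,"ty": -0.05,"tz": 0.32,"rx": 0,"ry": 0,"rz": 0},
    {"tx": 0,"ty": -0.05,"tz": 0.4,"rx": 0,"ry": 0,"rz": 0}
  ]
}}

```text
time: 12.32
position: [0.5694, 0.1765, 0.1864]
tool_rot: [0.795, 0.607, 0.002, 0.001]
ft_force: [0.1, -0.5, 8.8]
grip_width: 0.0107
```

>>> {"op": "send_rows", "data": {
  "deltas": [
    {"tx": 0,"ty": 0,"tz": 0.08,"rx": 0,"ry": 0,"rz": 0},
    {"tx": 0,"ty": 0,"tz": 0.16,"rx": 0,"ry": 0,"rz": 0},
    {"tx": 0,"ty": 0,"tz": 0.24,"rx": 0,"ry": 0,"rz": 0},
    {"tx": 0,"ty": 0,"tz": 0.32,"rx": 0,"ry": 0,"rz": 0},
    {"tx": 0,"ty": 0,"tz": 0.4,"rx": 0,"ry": 0,"rz": 0}
  ]
}}

```text
time: 12.73
position: [0.5694, 0.1765, 0.1823]
tool_rot: [0.795, 0.607, 0.002, 0.001]
ft_force: [-1.3, -0.4, 8.7]
grip_width: 0.0109
```

>>> {"op": "send_rows", "data": {
  "deltas": [
    {"tx": 0,"ty": 0,"tz": 0.08,"rx": 0,"ry": 0,"rz": 0},
    {"tx": 0,"ty": 0,"tz": 0.16,"rx": 0,"ry": 0,"rz": 0},
    {"tx": 0,"ty": 0,"tz": 0.24,"rx": 0,"ry": 0,"rz": 0},
    {"tx": 0,"ty": 0,"tz": 0.32,"rx": 0,"ry": 0,"rz": 0},
    {"tx": 0,"ty": 0,"tz": 0.4,"rx": 0,"ry": 0,"rz": 0}
  ]
}}

```text
time: 13.15
position: [0.5694, 0.1765, 0.1783]
tool_rot: [0.795, 0.607, 0.002, 0.001]
ft_force: [-0.9, 0.3, 8.7]
grip_width: 0.0109
```

>>> {"op": "send_rows", "data": {
  "deltas": [
    {"tx": 0,"ty": 0,"tz": 0.08,"rx": 0,"ry": 0,"rz": 0},
    {"tx": 0,"ty": 0,"tz": 0.16,"rx": 0,"ry": 0,"rz": 0},
    {"tx": 0,"ty": 0,"tz": 0.24,"rx": 0,"ry": 0,"rz": 0},
    {"tx": 0,"ty": 0,"tz": 0.32,"rx": 0,"ry": 0,"rz": 0}
  ]
}}

```text
time: 13.48
position: [0.5694, 0.1765, 0.1751]
tool_rot: [0.795, 0.607, 0.002, 0.001]
ft_force: [-1.4, -0.4, 8.8]
grip_width: 0.0106
```

>>> {"op": "send_rows", "data": {
  "deltas": [
    {"tx": 0,"ty": 0,"tz": 0.08,"rx": 0,"ry": 0,"rz": 0},
    {"tx": 0,"ty": 0,"tz": 0.16,"rx": 0,"ry": 0,"rz": 0},
    {"tx": 0,"ty": 0,"tz": 0.24,"rx": 0,"ry": 0,"rz": 0}
  ]
}}

```text
time: 13.73
position: [0.5679, 0.1763, 0.1703]
tool_rot: [0.795, 0.607, -0.0, -0.0]
ft_force: [0.6, -0.7, -0.9]
grip_width: 0.0108
```

>>> {"op": "send_rows", "data": {
  "deltas": [
    {"tx": 0,"ty": 0,"tz": 0.08,"rx": 0,"ry": 0,"rz": 0},
    {"tx": 0,"ty": 0,"tz": 0.16,"rx": 0,"ry": 0,"rz": 0}
  ]
}}

```text
time: 13.9
position: [0.5679, 0.1763, 0.1686]
tool_rot: [0.795, 0.607, -0.0, -0.0]
ft_force: [0.1, -0.7, -1.2]
grip_width: 0.011
```

Force dropped to zero, so the pin should be free. Checking.

```bash
python3 - <<'E'
from h import *
a=snap('scene','s9')['color'][230:330,390:490]; b=snap('wrist','w9')['color'][190:290,260:380]
A=cv2.resize(a,(480,480),interpolation=2);B=cv2.resize(b,(576,480),interpolation=2)[:,:300]
cv2.imwrite('pics/c9.png',np.hstack([A,B])[:,:,::-1])
E
```

```text
(no output)
```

View pics/c9.png

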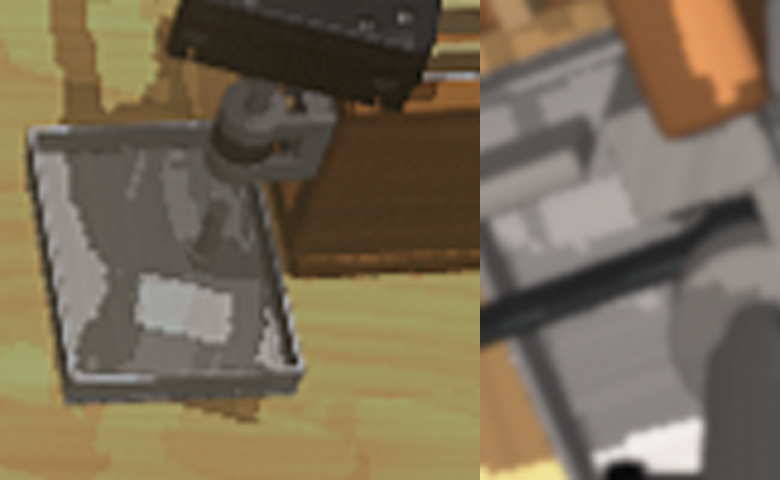

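In the scene crop, the pin stands in the tin at about (210,235) under the hinge. Withdrawing straight up, gently.

>>> {"op": "send_rows", "data": {
  "deltas": [
    {"tx": 0,"ty": 0,"tz": -0.5,"rx": 0,"ry": 0,"rz": 0},
    {"tx": 0,"ty": 0,"tz": -1.2,"rx": 0,"ry": 0,"rz": 0},
    {"tx": 0,"ty": 0,"tz": -2,"rx": 0,"ry": 0,"rz": 0},
    {"tx": 0,"ty": 0,"tz": -2.8,"rx": 0,"ry": 0,"rz": 0},
    {"tx": 0,"ty": 0,"tz": -3.6,"rx": 0,"ry": 0,"rz": 0}
  ]
}}

```text
time: 14.42
position: [0.5682, 0.1765, 0.2064]
tool_rot: [0.795, 0.607, 0.0, 0.0]
ft_force: [0.0, -0.5, -1.4]
grip_width: 0.0112
```

>>> {"op": "send_rows", "data": {
  "deltas": [
    {"tx": 0,"ty": 0,"tz": -1,"rx": 0,"ry": 0,"rz": 0},
    {"tx": 0,"ty": 0,"tz": -2.2,"rx": 0,"ry": 0,"rz": 0},
    {"tx": 0,"ty": 0,"tz": -3.5,"rx": 0,"ry": 0,"rz": 0},
    {"tx": 0,"ty": 0,"tz": -4.5,"rx": 0,"ry": 0,"rz": 0},
    {"tx": 0,"ty": 0,"tz": -4.5,"rx": 0,"ry": 0,"rz": 0}
  ]
}}

```text
time: 14.83
position: [0.5697, 0.1767, 0.2533]
tool_rot: [0.795, 0.607, 0.003, 0.001]
ft_force: [0.7, 0.4, -0.9]
grip_width: 0.0106
```

```bash
python3 - <<'E'
from h import *
w=snap('scene','s10')['color'];a=w[230:330,390:490];b=w[150:250,190:290]
cv2.imwrite('pics/c10.png',np.hstack([cv2.resize(a,(400,400),interpolation=2),cv2.resize(b,(400,400),interpolation=2)])[:,:,::-1])
c=load('w4')
h=at_z(c,(317.5,213),.07);print('socket w4',h)
s=load('s4'); cs=c['color'][190:240,290:350]
cv2.imwrite('pics/w4z.png',cv2.resize(cs,None,fx=10,fy=10,interpolation=cv2.INTER_NEAREST)[:,:,::-1])
plan((0.436,-0.2465,0.25),75)
E
```

```text
socket w4 [ 0.43759349 -0.24162596  0.07      ]
t 14.8833 pos [0.5689 0.1766 0.2519] d cm [-44.31  -1.66   0.12] rot [ 0.0033 -0.0014 -0.0052] F [-1.1 -0.1 -1.8] grip 0.0108
```

View pics/c10.png

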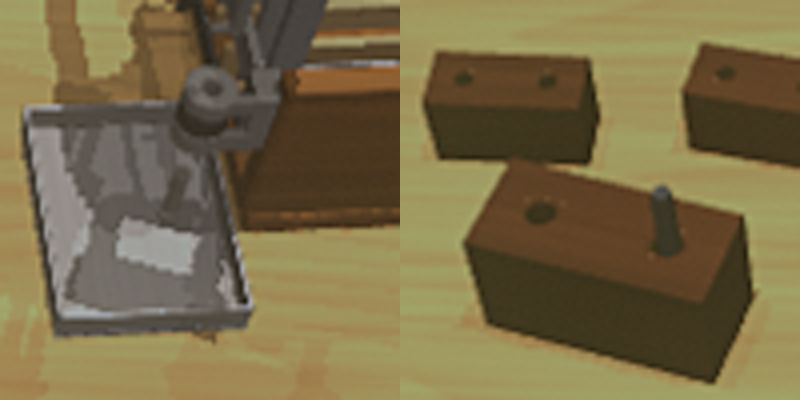

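View pics/w4z.png

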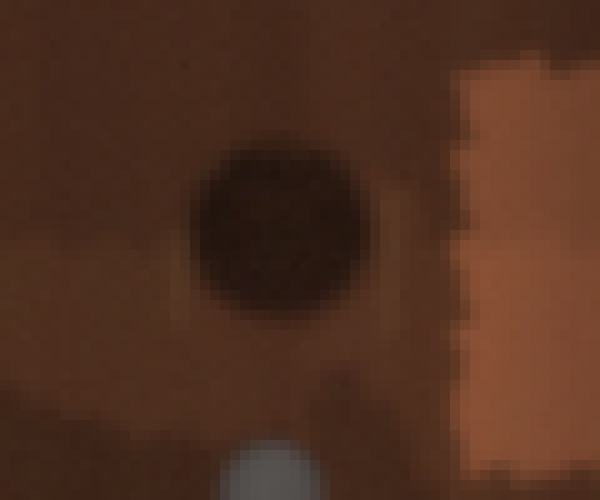

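The pin stands in the tin at crop (178,190) and the bore is empty. The socket is clear at crop (540,213). Going back to the stand.

>>> {"op": "send_rows", "data": {
  "deltas": [
    {"tx": -3,"ty": -0.1,"tz": 0,"rx": 0,"ry": 0,"rz": 0},
    {"tx": -7,"ty": -0.3,"tz": 0,"rx": 0,"ry": 0,"rz": 0},
    {"tx": -11,"ty": -0.4,"tz": 0,"rx": 0,"ry": 0,"rz": 0},
    {"tx": -15,"ty": -0.6,"tz": 0,"rx": 0,"ry": 0,"rz": 0},
    {"tx": -19,"ty": -0.7,"tz": 0,"rx": 0,"ry": 0,"rz": 0}
  ]
}}

```text
time: 15.3
position: [0.5096, -0.0061, 0.2494]
tool_rot: [0.795, 0.607, -0.001, -0.001]
ft_force: [-0.1, -0.9, 0.2]
grip_width: 0.0107
```

>>> {"op": "send_rows", "data": {
  "deltas": [
    {"tx": -4,"ty": -0.15,"tz": 0,"rx": 0,"ry": 0,"rz": 0},
    {"tx": -8,"ty": -0.3,"tz": 0,"rx": 0,"ry": 0,"rz": 0},
    {"tx": -12,"ty": -0.45,"tz": 0,"rx": 0,"ry": 0,"rz": 0},
    {"tx": -16,"ty": -0.6,"tz": 0,"rx": 0,"ry": 0,"rz": 0},
    {"tx": -19.5,"ty": -0.75,"tz": 0,"rx": 0,"ry": 0,"rz": 0}
  ]
}}

```text
time: 15.72
position: [0.4511, -0.1931, 0.2496]
tool_rot: [0.795, 0.606, -0.0, -0.0]
ft_force: [1.0, 0.9, -1.1]
grip_width: 0.0108
```

>>> {"op": "send_rows", "data": {
  "deltas": [
    {"tx": -2.5,"ty": -0.1,"tz": 0,"rx": 0,"ry": 0,"rz": 0},
    {"tx": -4.5,"ty": -0.2,"tz": 0,"rx": 0,"ry": 0,"rz": 0},
    {"tx": -5.8,"ty": -0.2,"tz": 0,"rx": 0,"ry": 0,"rz": 0},
    {"tx": -5.8,"ty": -0.2,"tz": 0,"rx": 0,"ry": 0,"rz": 0},
    {"tx": -5.8,"ty": -0.2,"tz": 0,"rx": 0,"ry": 0,"rz": 0}
  ]
}}

```text
time: 16.13
position: [0.435, -0.2462, 0.2496]
tool_rot: [0.795, 0.606, 0.0, -0.001]
ft_force: [0.2, -0.8, -1.0]
grip_width: 0.0109
```

```bash
python3 - <<'E'
from h import *
plan((0.4365,-0.2458,0.19),75)
c=snap('wrist','w11'); 
plan((0.4365,-0.2458,0.19),75)
cs=c['color'][180:280,260:380]; cv2.imwrite('pics/w11z.png',cv2.resize(cs,None,fx=6,fy=6,interpolation=cv2.INTER_NEAREST)[:,:,::-1])
E
```

```text
t 16.1333 pos [ 0.435  -0.2462  0.2496] d cm [0.07 0.14 5.96] rot [-0.001  -0.0013 -0.0065] F [ 0.2 -0.8 -1. ] grip 0.0109
t 16.1833 pos [ 0.4351 -0.2455  0.2497] d cm [-0.01  0.15  5.97] rot [-0.0011 -0.0014 -0.0052] F [-0.3 -0.1 -1.5] grip 0.0109
```

View pics/w11z.png

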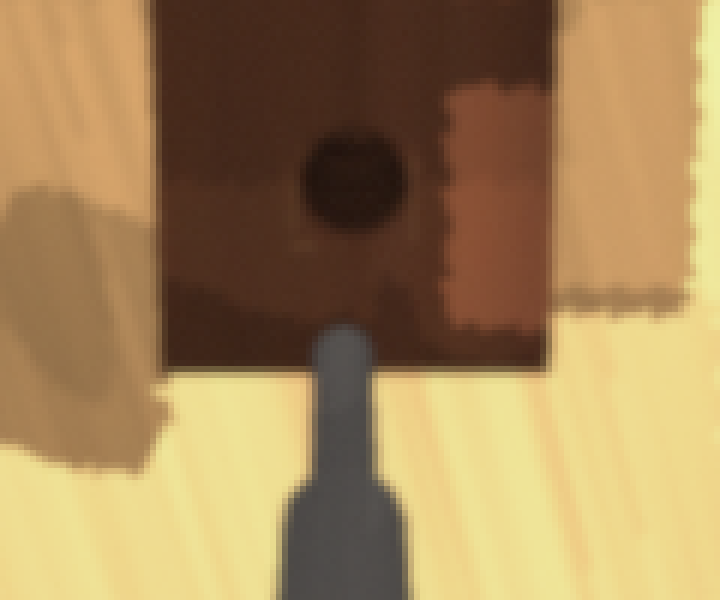

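```bash
python3 - <<'E'
from h import *
c=load('w11');z=c['obs']['position'][2]
b=tool_at(c,(318.5,209.5),z-.07);t=tool_at(c,(316.7,233.7),.0965)
print((b-t)*1000+[3.5,0,0], at_z(c,(318.5,209.5),.07))
E
```

```text
[ 0.95984646  1.5755854  83.14657152] [ 0.43771106 -0.24105853  0.07      ]
```

Correct +0.1 cm x and +0.16 cm y, descend with the tip 8 mm above the mouth, then look again.

>>> {"op": "send_rows", "data": {
  "deltas": [
    {"tx": 0.1,"ty": 0.16,"tz": 2,"rx": 0,"ry": 0,"rz": 0},
    {"tx": 0.1,"ty": 0.16,"tz": 4.5,"rx": 0,"ry": 0,"rz": 0},
    {"tx": 0.1,"ty": 0.16,"tz": 6.5,"rx": 0,"ry": 0,"rz": 0},
    {"tx": 0.1,"ty": 0.16,"tz": 7.5,"rx": 0,"ry": 0,"rz": 0},
    {"tx": 0.1,"ty": 0.16,"tz": 7.5,"rx": 0,"ry": 0,"rz": 0}
  ]
}}

```text
time: 16.6
position: [0.436, -0.2429, 0.1728]
tool_rot: [0.794, 0.608, -0.0, -0.003]
ft_force: [-0.3, -0.5, -1.3]
grip_width: 0.0107
```

>>> {"op": "send_rows", "data": {
  "deltas": [
    {"tx": 0,"ty": 0,"tz": 0,"rx": 0,"ry": 0,"rz": 0},
    {"tx": 0,"ty": 0,"tz": 0,"rx": 0,"ry": 0,"rz": 0},
    {"tx": 0,"ty": 0,"tz": 0,"rx": 0,"ry": 0,"rz": 0},
    {"tx": 0,"ty": 0,"tz": 0,"rx": 0,"ry": 0,"rz": 0},
    {"tx": 0,"ty": 0,"tz": 0,"rx": 0,"ry": 0,"rz": 0}
  ]
}}

```text
time: 17.02
position: [0.4375, -0.2463, 0.1759]
tool_rot: [0.795, 0.607, 0.0, 0.001]
ft_force: [-0.1, 0.4, -1.5]
grip_width: 0.0107
```

```bash
python3 - <<'E'
from h import *
c=snap('wrist','w12'); 
plan((0.4365,-0.2458,0.1025),75)
cs=c['color'][180:280,260:380]; cv2.imwrite('pics/w12z.png',cv2.resize(cs,None,fx=6,fy=6,interpolation=cv2.INTER_NEAREST)[:,:,::-1])
E
```

```text
t 17.0667 pos [ 0.4374 -0.2462  0.1758] d cm [ 0.02 -0.11  7.33] rot [ 0.0013  0.0006 -0.0052] F [-0.  -0.3 -1.8] grip 0.0107
```

View pics/w12z.png

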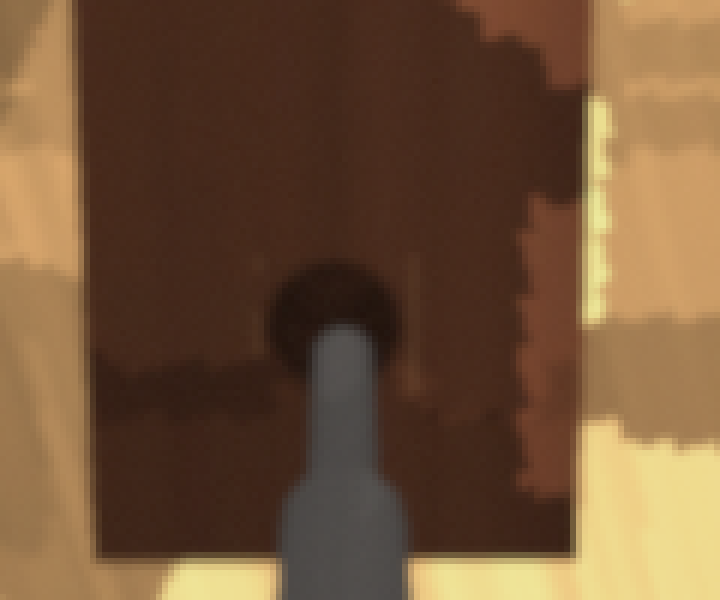

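```bash
python3 - <<'E'
from h import *
c=load('w12');z=c['obs']['position'][2]
b=tool_at(c,(315.3,234),z-.07);t=tool_at(c,(316.7,233.5),.0965)
print((b-t)*1000+[3.5,0,0], at_z(c,(315.3,234),.07))
E
```

```text
[ 0.27384396 -1.00618014  9.41627289] [ 0.43782504 -0.24138324  0.07      ]
```

>>> {"op": "send_rows", "data": {
  "deltas": [
    {"tx": 0.03,"ty": -0.1,"tz": 0.3,"rx": 0,"ry": 0,"rz": 0},
    {"tx": 0.03,"ty": -0.1,"tz": 1.2,"rx": 0,"ry": 0,"rz": 0},
    {"tx": 0.03,"ty": -0.1,"tz": 2.2,"rx": 0,"ry": 0,"rz": 0},
    {"tx": 0.03,"ty": -0.1,"tz": 3.2,"rx": 0,"ry": 0,"rz": 0},
    {"tx": 0.03,"ty": -0.1,"tz": 4.2,"rx": 0,"ry": 0,"rz": 0}
  ]
}}

```text
time: 17.48
position: [0.4359, -0.2454, 0.1321]
tool_rot: [0.795, 0.607, -0.0, -0.0]
ft_force: [0.5, -0.4, -1.2]
grip_width: 0.0107
```

>>> {"op": "send_rows", "data": {
  "deltas": [
    {"tx": 0,"ty": 0,"tz": 0.8,"rx": 0,"ry": 0,"rz": 0},
    {"tx": 0,"ty": 0,"tz": 1.3,"rx": 0,"ry": 0,"rz": 0},
    {"tx": 0,"ty": 0,"tz": 1.5,"rx": 0,"ry": 0,"rz": 0},
    {"tx": 0,"ty": 0,"tz": 1.5,"rx": 0,"ry": 0,"rz": 0},
    {"tx": 0,"ty": 0,"tz": 1.5,"rx": 0,"ry": 0,"rz": 0}
  ]
}}

```text
time: 17.9
position: [0.4364, -0.2456, 0.1182]
tool_rot: [0.795, 0.607, 0.0, 0.0]
ft_force: [1.1, -0.2, -0.9]
grip_width: 0.0108
```

```bash
python3 - <<'E'
from h import *
plan((0.4367,-0.2458,0.1025),75)
E
```

```text
t 17.9 pos [ 0.4364 -0.2456  0.1182] d cm [-0.01  0.04  1.57] rot [ 0.0002  0.0001 -0.0052] F [ 1.1 -0.2 -0.9] grip 0.0108
```

>>> {"op": "send_rows", "data": {
  "deltas": [
    {"tx": 0,"ty": 0,"tz": 0.2,"rx": 0,"ry": 0,"rz": 0},
    {"tx": 0,"ty": 0,"tz": 0.4,"rx": 0,"ry": 0,"rz": 0},
    {"tx": 0,"ty": 0,"tz": 0.6,"rx": 0,"ry": 0,"rz": 0},
    {"tx": 0,"ty": 0,"tz": 0.7,"rx": 0,"ry": 0,"rz": 0}
  ]
}}

```text
time: 18.23
position: [0.4362, -0.2454, 0.111]
tool_rot: [0.795, 0.607, 0.0, 0.0]
ft_force: [-0.4, -0.7, -1.6]
grip_width: 0.0106
```

>>> {"op": "send_rows", "data": {
  "deltas": [
    {"tx": 0,"ty": 0,"tz": 0.2,"rx": 0,"ry": 0,"rz": 0},
    {"tx": 0,"ty": 0,"tz": 0.4,"rx": 0,"ry": 0,"rz": 0},
    {"tx": 0,"ty": 0,"tz": 0.6,"rx": 0,"ry": 0,"rz": 0}
  ]
}}

```text
time: 18.48
position: [0.4362, -0.2455, 0.105]
tool_rot: [0.795, 0.607, 0.0, 0.0]
ft_force: [0.1, -0.1, -0.8]
grip_width: 0.0107
```

>>> {"op": "send_rows", "data": {
  "deltas": [
    {"tx": 0,"ty": 0,"tz": 0.08,"rx": 0,"ry": 0,"rz": 0},
    {"tx": 0,"ty": 0,"tz": 0.16,"rx": 0,"ry": 0,"rz": 0}
  ]
}}

```text
time: 18.65
position: [0.4361, -0.2454, 0.1033]
tool_rot: [0.795, 0.607, -0.0, -0.0]
ft_force: [-0.3, 0.2, -1.0]
grip_width: 0.0104
```

>>> {"op": "send_rows", "data": {
  "deltas": [
    {"tx": 0,"ty": 0,"tz": 0.05,"rx": 0,"ry": 0,"rz": 0},
    {"tx": 0,"ty": 0,"tz": 0.08,"rx": 0,"ry": 0,"rz": 0},
    {"tx": 0,"ty": 0,"tz": 0.08,"rx": 0,"ry": 0,"rz": 0}
  ]
}}

```text
time: 18.9
position: [0.4362, -0.2455, 0.1028]
tool_rot: [0.795, 0.607, 0.0, 0.0]
ft_force: [-0.2, 0.9, -0.8]
grip_width: 0.0109
```

>>> {"op": "send_rows", "data": {
  "deltas": [
    {"tx": 0,"ty": 0,"tz": 0,"rx": 0,"ry": 0,"rz": 0},
    {"tx": 0,"ty": 0,"tz": 0,"rx": 0,"ry": 0,"rz": 0},
    {"tx": 0,"ty": 0,"tz": 0,"rx": 0,"ry": 0,"rz": 0},
    {"tx": 0,"ty": 0,"tz": 0,"rx": 0,"ry": 0,"rz": 0},
    {"tx": 0,"ty": 0,"tz": 0,"rx": 0,"ry": 0,"rz": 0}
  ],
  "claw": 5
}}

```text
time: 19.32
position: [0.4363, -0.2455, 0.1028]
tool_rot: [0.795, 0.607, 0.0, 0.0]
ft_force: [-0.5, 0.3, -0.5]
grip_width: 0.0363
```

```bash
python3 - <<'E'
from h import *
c=snap('wrist','w13');plan((0.4364,-0.2458,0.24),75)
E
```

```text
t 19.3667 pos [ 0.4362 -0.2455  0.1028] d cm [ -0.03   0.02 -13.72] rot [ 0.0001  0.0001 -0.0052] F [ 0.2 -0.1 -0.9] grip 0.04
```

View pics/w13.png

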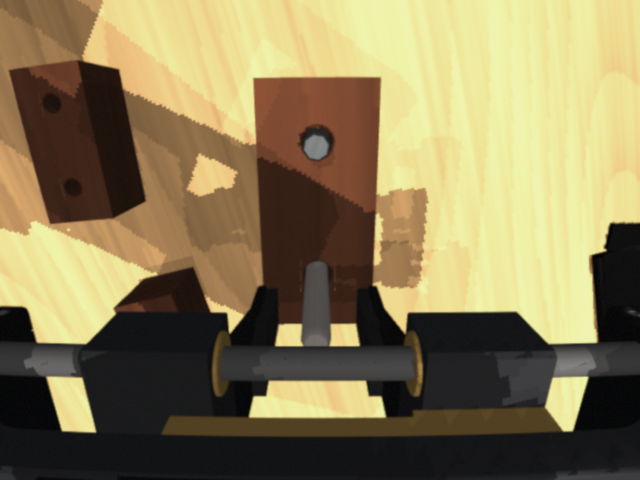

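The drift is free between the open fingers (315,310) and standing in its socket. Retreating upward.

>>> {"op": "send_rows", "data": {
  "deltas": [
    {"tx": 0,"ty": 0,"tz": -1,"rx": 0,"ry": 0,"rz": 0},
    {"tx": 0,"ty": 0,"tz": -3,"rx": 0,"ry": 0,"rz": 0},
    {"tx": 0,"ty": 0,"tz": -6,"rx": 0,"ry": 0,"rz": 0},
    {"tx": 0,"ty": 0,"tz": -9,"rx": 0,"ry": 0,"rz": 0},
    {"tx": 0,"ty": 0,"tz": -12,"rx": 0,"ry": 0,"rz": 0}
  ]
}}

```text
time: 19.78
position: [0.4359, -0.2452, 0.2246]
tool_rot: [0.795, 0.607, -0.0, -0.0]
ft_force: [0.8, 0.2, -0.9]
grip_width: 0.0497
```

>>> {"op": "send_rows", "data": {
  "deltas": [
    {"tx": -3,"ty": 0,"tz": -2,"rx": 0,"ry": 0,"rz": 0},
    {"tx": -6,"ty": 0,"tz": -2,"rx": 0,"ry": 0,"rz": 0},
    {"tx": -8,"ty": 0,"tz": -2,"rx": 0,"ry": 0,"rz": 0},
    {"tx": -8,"ty": 0,"tz": -2,"rx": 0,"ry": 0,"rz": 0},
    {"tx": -8,"ty": 0,"tz": -2,"rx": 0,"ry": 0,"rz": 0}
  ]
}}

```text
time: 20.2
position: [0.4147, -0.3231, 0.2433]
tool_rot: [0.796, 0.606, 0.0, 0.0]
ft_force: [1.1, -0.6, -0.7]
grip_width: 0.0504
```

```bash
python3 - <<'E'
from h import *
c=snap('scene','s14');snap('top','t14');w=snap('wrist','w14')
P=cloud(c)
m=(P[...,0]>0.38)&(P[...,0]<0.5)&(P[...,1]>-0.3)&(P[...,1]<-0.12)&(P[...,2]>.12)&(P[...,2]<.16)
print(m.sum(),P[m].mean(0),P[m][:,2].max()); plan((0.4,-.3,.2),75)
E
```

```text
59 [ 0.43811017 -0.24175147  0.13220305] 0.14115608412244462
t 20.35 pos [ 0.4149 -0.3212  0.2426] d cm [ 1.65 -1.99  4.26] rot [-0.0011 -0.0013 -0.0045] F [-0.4  0.4  0.2] grip 0.0498
```

View pics/s14.png

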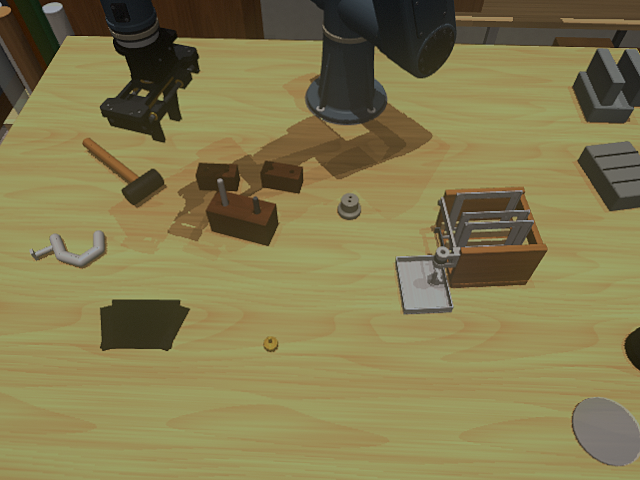

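View pics/t14.png

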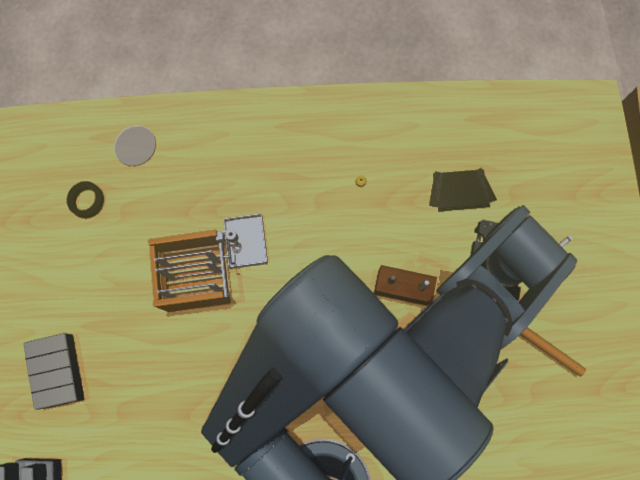

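The drift is back in its socket at scene (222,190), with its top at about 0.14 m. The pin is in the tin below the hinge at (435,275), and nothing else has moved. Handing in.

```bash
python3 - <<'E'
from h import *
print(robot.hand_in())
E
```

```text
the job is handed in; nothing more can be done
None
```

I pressed the hinge pin out into the tin, put the drift back in its socket and handed the job in at about 20 s. `hand_in()` gives no verdict, so this rests on my own checks:

- **Pressing:** The tip met the pin at an estimated 9–10 mm below the bore's mouth. I pushed it down at a steady 9–10 N, and the sideways force stayed under about 2.5 N. The force fell to zero about 35–37 mm down, when the pin came free. No force reading at the end of a move neared the 25 N limit, but I did not see readings during moves.
- **Pin:** The scene pictures show the bore empty and the pin standing in the tin below it.
- **Drift:** It stands upright in its original socket, with the measured top at about 0.14 m. The gripper is open and clear of it.
- **Everything else:** The centre punch and the three bystanders look unmoved in the last pictures.

**Disagreement:** The three cameras placed the bore 2–6 mm apart. I used the wrist camera, comparing the tip with the bore in the same picture, and that led straight in with no contact on the hinge that I could detect.

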